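# Slide the scent disc home in the diffuser

### The job

Take the white ceramic scent disc from the black tray and lay it flat on the open loading end of the diffuser's metal deck. Then slide it along the channel, under the clear hood, until you feel it drop into its round seat; leave it lying flat, fully home and let go. The ceramic is brittle, so push gently and stop as soon as it is home, and leave the other things on the tray where they are.

Things in the scene. Friction and masses are not known exactly. Their poses are not given: they have to be found in the camera images.
- disc: Scent disc: plain white ceramic disc, 40 mm diameter, 10 mm thick, about 40 g, lying flat on the front half of the black tray. Origin at the centre of its underside, z up through its thickness; both faces are alike. It is brittle: pressing it on or against the diffuser with over 15 N chips it.
- diffuser: Scent diffuser, fixed: wooden base 287 x 110 mm (x -162 to +125 mm) with an aluminium deck plate, its flat top 20 mm above the marble. Origin on the marble, on the centre line; +x runs lengthwise from the open loading end to the white fan block, y across, z up. The disc is pushed along +x. The plate is clamped and does not shift under a gentle push.
- channel (a point): Start of the straight channel on the deck's top, centre line, diffuser x = -10 mm. Two wooden rails 6 mm high (above the deck) and 6 mm thick form a funnel, 72 mm wide at x = -55 mm narrowing to 42 mm here, then a straight channel 42 mm wide up to the fan block.
- mid (a point): On the deck's top at x = +40 mm. The seat is a round recess in the deck on the centre line, 43 mm in diameter, 4 mm deep, upright walls. Its plate is set by hand lengthwise: the seat's centre is up to 20 mm before or beyond this point, not reported, to be felt. A seated disc stands 6 mm above the deck, and the seat's far wall stops it from being pushed farther.
- stop (a point): Foot of the white fan block (top 42 mm above the marble) at x = +85 mm, deck height. A clear flat hood 78 mm wide reaches from it over the far half of the seat: near edge 2 mm beyond the seat's centre (it moves with the seat), underside 14 mm, top 17 mm above the deck. The disc slides in under it; it cannot be put in from above. The seat's near half is in the open.
- load (a point): Middle of the open loading area on top of the deck, on the centre line at diffuser x = -85 mm, 20 mm above the marble; no rails here, free for fingers on both sides.
- tray: Black ceramic tray, fixed, 260 x 290 mm, 14 mm high, rim 6 mm thick, floor top 6 mm above the marble; origin centre of its underside, x runs from its front (near the robot) to its back.
- bottle: Tall square glass bottle, 46 x 46 mm, 167 mm high, bystander at the back of the tray. Origin at the centre of its underside.
- flask: Round amber glass flask with silver cap, 64 mm diameter, 110 mm high, bystander at the back of the tray. Origin at the centre of its underside.
- tumbler: Ribbed glass tumbler holding hair ties, 69 mm diameter, 85 mm high, bystander at the back of the tray. Origin at the centre of its underside.
- drawers: Clear polystyrene mini drawer unit, 75 x 60 mm, 110 mm high, bystander at the back of the tray. Origin at the centre of its underside.
- tin: Closed round aluminium tin, 64 mm diameter, 26 mm high (bigger and thicker than the disc), bystander in a front corner of the tray. Origin at the centre of its underside.

How it is judged:
On the way:
1. the disc lies flat on the deck in the loading area, before the channel (x of disc in the frame of diffuser between -0.115 and -0.05 m and y of disc in the frame of diffuser between -0.025 and 0.025 m and z of disc in the frame of diffuser between 0.018 and 0.0215 m and angle between the z axis of disc and the z axis of diffuser, either way round below 0.06 rad and contact force between disc and diffuser above 0.05 N), for 0.2 s.
At the end, for the whole second after the job is handed in: The disc lies in the seat: flat (within 0.06 rad), its underside at least 2.5 mm below the deck's top (the seat is 4 mm deep), within 4 mm of the channel's centre line, between 16 and 64 mm along the diffuser's x, at rest and released (x of disc in the frame of diffuser between 0.016 and 0.064 m and y of disc in the frame of diffuser between -0.004 and 0.004 m and z of disc in the frame of diffuser between 0.014 and 0.0175 m and angle between the z axis of disc and the z axis of diffuser, either way round below 0.06 rad and linear speed of disc below 0.01 m/s); the robot touches nothing.
It fails at once if the disc is pressed against the diffuser with more than 15 N (contact force between disc and diffuser above 15 N).
It fails at once if the fingers press on the diffuser with more than 20 N (contact force between the fingers and diffuser above 20 N).
It fails at once if another thing on the tray is shifted by more than 15 mm or tipped over (distance of any of bottle, flask, tumbler, drawers, tin from where it was at the start of the episode above 0.015 m or angle between any of bottle, flask, tumbler, drawers, tin's own z axis and vertical above 0.3 rad).
It also fails if it takes over 61 s, if anything falls off the work surface, if the arm or the gripper's body presses on something with over 40 N, if the wrist force passes 120 N, or if a joint passes its speed limit or range.

### The arm

A 6-joint arm with a two-finger parallel gripper is mounted at the origin on the work surface. World frame = base frame: x ahead of the robot, y to its left, z up, the work surface at z = 0. Lengths are in m, angles in rad, forces in N, time in s.
With the tool pointing down it reaches from about 0.25 to 0.775 m from the base axis. Payload 4 kg.
Tool frame: the origin (TCP) lies midway between the tips of the shut fingers; the grasp point (between the pads) lies 19 mm behind it (robot.tcp_to_grasp is the distance from the TCP to the grasp point, in m); z points along the fingers, x is the direction in which the jaws open and shut, and the axes are right-handed (so a half turn about z gives the same grasp; the last joint's range is limited). The gripper opens to 94 mm and grips with 3 to 60 N. Pads are 16 mm wide; open, the fingers measure 119 mm over their backs; the gripper's body (75 mm by 177 mm) begins 78 mm behind the grasp point.
Start: joints at [-1.269, 0.087, 1.371, -0, 1.684, -0.103], TCP at [0.217, -0.506, 0.168] pointing down, gripper open.
Joint ranges: [-3.1, 3.1], [-0.76, 2.03], [0.27, 2.55], [-1.08, 4.22], [0.17, 2.65], [-2.57, 2.57]. Speed limits (rad/s): [2.79, 2.79, 3.14, 3.14, 3.14, 3.14].

### API

Orientations are given as [roll, pitch, yaw] about the fixed x, y, z axes, in that order (R = Rz(yaw) Ry(pitch) Rx(roll)).
In Python, from bench import get_obs, vision, robot gives the robot as it stands.
- The arm moves only by the tool servo_tool, never from a script. Its argument "targets" is text: rows parted by semicolons, each of 7 numbers parted by spaces: the opening, from 0 (shut) to 1 (fully open), then the shift along the tool's x, y, z as a fraction of full scale, then the turn, a rotation vector about the tool's x, y, z as a fraction of full scale. A call has 1 to 12 rows; each row is the pose to reach, as a shift and turn from the pose commanded when the call began, along the tool's axes at that moment, turning the shorter way round; what a row does not reach only later rows make up. Full scale, the value 1, is 0.25 m for a shift and pi rad for a turn. A row lasts 1/12 s, in which the tool goes at most 41.7 mm and 7.16 degrees, less where a joint would pass 70% of its speed; a pose out of reach is approached as far as the arm can. A call with a number of a shift or a turn outside -1 to 1 is refused whole. A call with a gripper value outside its range is refused whole. The fingers move at their own pace and stop on an object; the grip force is fixed at half the most. Time passes only in rows, so rows that repeat a pose let the fingers close. It gives the time, the measured TCP pose, the force and the opening at its end, in the units of the state.
- get_obs(): the state, without advancing time (a new reading comes with each control period).
- vision.snapshot(name): name is "side" or "top" or "wrist"; returns a dict with "image" (420x560x3 uint8, red, green, blue), "mtx" (3x3 intrinsics, pixels), "k1" (the pictures are not rectified: a ray, as slopes to the right and down, at radius r is drawn at 1 + k1 r^2 times it, then the intrinsics apply), "world_from_camera" (4x4, takes a point from camera to world coordinates); the wrist camera has in their place "T_tool_cam" (4x4, takes a point from camera to tool coordinates, whose origin is the TCP and whose axes are the tool frame's). Camera axes: x right, y down, z forward; pixel columns grow to the right and rows downward; lengths in m; the calibration is good to about 2 mm. A picture is of the moment at which its call begins: read the wrist's pose just before it. There is no depth.
- robot.close_job(): hands the job in, once; it reports no verdict.
The state is a dict: "time": time; "joint_positions": joint angles; "qvel": joint speeds; "joint_torque": joint torques, N m; "tool_pos": TCP position; "ee_rot": TCP orientation; "wrist_force": force on the tool from outside, world axes, zero at the start; "wrist_torque": the same for the moment, N m; "width": finger opening in m.
Only numpy, scipy, OpenCV 4.12 (cv2) and the standard library are available. Lean on these libraries where they do the work, as an engineer would, in place of code of your own. Each camera call takes 0.05 s, during which the arm holds its last target.

## Working session

There is one attempt and no reset: what is moved stays moved. The work goes in short steps, Python scripts to look and compute and a tool call to move; the robot and the scene stay as the last step left them, time stands still between calls to the robot, and variables do not carry over. Pictures are saved under pics/ and viewed, and the job is handed in when it is done.

Besides the shell and the picture viewer there is one more tool, called after "Call:" in YAML: its name, and indented under it one key for each argument. servo_tool: Moves the arm, as the interface text tells. Its arguments: {"type":"object","properties":{"targets":{"type":"string"}},"required":["targets"]}

```bash
ls; mkdir -p pics; python3 - <<'E'
from bench import get_obs, vision, robot
import cv2
print(get_obs())
for n in ["side","top","wrist"]:
    s=vision.snapshot(n)
    cv2.imwrite(f"pics/{n}0.png",s["image"][:,:,::-1])
    print(n,{k:v for k,v in s.items() if k!="image"})
E
```

```text
pics
{'time': 0.0, 'joint_positions': array([-1.26908736e+00,  8.79734805e-02,  1.37225688e+00, -5.81781871e-06,
        1.68360432e+00, -1.03076111e-01]), 'qvel': array([-1.31190093e-04,  1.02572296e-03,  1.19800598e-03, -1.87267074e-04,
        3.08648345e-04,  5.33185721e-05]), 'joint_torque': array([ 1.83450982e-03, -3.40179420e+01, -3.02430117e+01,  7.21206120e-02,
        3.30294832e-02, -1.71552933e-04]), 'tool_pos': array([ 0.21641686, -0.50493808,  0.16699286]), 'ee_rot': array([-3.14136771e+00,  2.23072222e-03, -1.16601164e+00]), 'wrist_force': array([ 0.49497046, -0.37087578,  0.30999015]), 'wrist_torque': array([-0.03418968,  0.01592579,  0.03200367]), 'width': 0.09388917597711695}
side {'mtx': array([[481.35305188,   0.        , 282.25281069],
       [  0.        , 481.35305188, 206.69859016],
       [  0.        ,   0.        ,   1.        ]]), 'k1': -0.08260761672387709, 'world_from_camera': array([[ 0.98740906, -0.10684395,  0.11665214,  0.44682759],
       [-0.15818119, -0.67358467,  0.72198505, -0.79197771],
       [ 0.00143536, -0.73134675, -0.68200431,  0.81928156
[... 477 characters left out ...]
-1.82634167e-01, -9.83180907e-01,
         9.95169665e-01],
       [ 0.00000000e+00,  0.00000000e+00,  0.00000000e+00,
         1.00000000e+00]])}
wrist {'mtx': array([[321.84321357,   0.        , 287.47276323],
       [  0.        , 321.84321357, 204.11336104],
       [  0.        ,   0.        ,   1.        ]]), 'k1': -0.029563700489173502, 'T_tool_cam': array([[ 9.99999769e-01,  6.56378391e-04, -1.75235814e-04,
         6.15140253e-04],
       [-5.82567658e-04,  9.61196630e-01,  2.75863551e-01,
        -7.97365718e-02],
       [ 3.49506948e-04, -2.75863385e-01,  9.61196791e-01,
        -2.15615505e-01],
       [ 0.00000000e+00,  0.00000000e+00,  0.00000000e+00,
         1.00000000e+00]])}
```

View pics/side0.png

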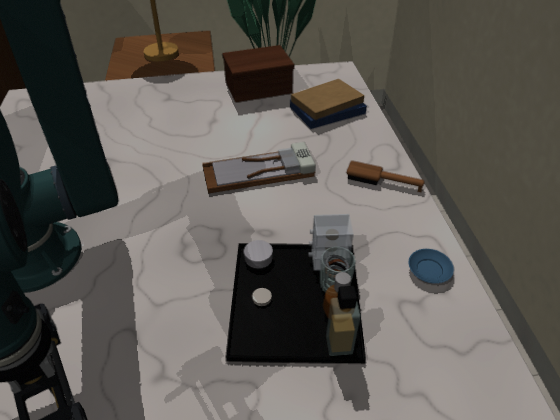

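View pics/top0.png

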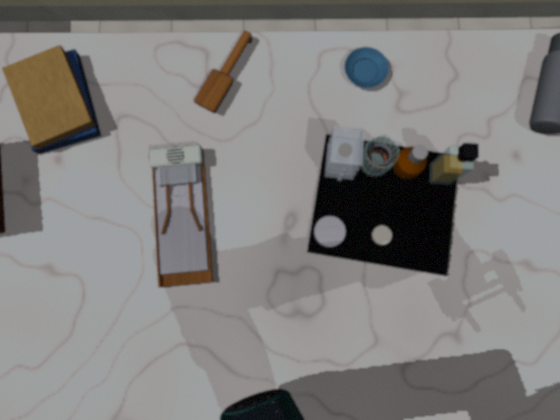

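View pics/wrist0.png

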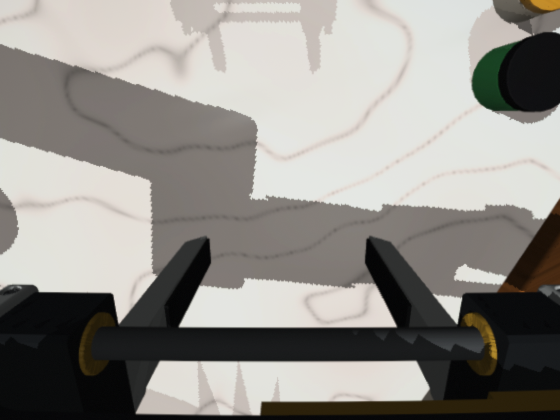

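The top view shows the disc at about (382,236), the tin at (330,232), and the diffuser from the fan block at (175,155) to the loading end at (185,278). Next I'll zoom in and measure.

```bash
cat > h.py <<'E'
import numpy as np, cv2
from bench import get_obs, vision, robot
from scipy.spatial.transform import Rotation as R
def ray(s,px,Twc=None):
    K=s["mtx"]; p=np.array([[[px[0],px[1]]]],float)
    d=np.array([s["k1"],0,0,0,0],float)
    u=cv2.undistortPoints(p,K,d)[0,0]
    T=s["world_from_camera"] if Twc is None else Twc
    return T[:3,3],T[:3,:3]@np.array([u[0],u[1],1])
def onplane(s,px,z,Twc=None):
    o,d=ray(s,px,Twc); return o+d*(z-o[2])/d[2]
def tool_T():
    o=get_obs();T=np.eye(4);T[:3,:3]=R.from_euler('xyz',o["ee_rot"]).as_matrix();T[:3,3]=o["tool_pos"];return T
def snap(n):
    T=tool_T(); s=vision.snapshot(n)
    if n=="wrist": s["world_from_camera"]=T@s["T_tool_cam"]
    return s
def proj(s,P):
    T=np.linalg.inv(s["world_from_camera"]);c=T[:3,:3]@np.array(P)+T[:3,3]
    r=c[:2]/c[2]; r=r*(1+s["k1"]*(r@r)); return s["mtx"][:2,:2]@r+s["mtx"][:2,2]
E
python3 - <<'E'
from h import *
for n,(x0,y0,x1,y1) in {"top":(135,135,235,295),"side":(195,130,325,200)}.items():
    s=snap(n); im=s["image"][:,:,::-1]
    np.save(f"pics/{n}.npy",s["image"])
    f=min(800/(x1-x0),600/(y1-y0)); f=int(f)
    cv2.imwrite(f"pics/{n}_z.png",cv2.resize(im[y0:y1,x0:x1],None,fx=f,fy=f,interpolation=cv2.INTER_CUBIC)); print(n,f)
    # disc
    hsv=cv2.cvtColor(s["image"],cv2.COLOR_RGB2HSV)
    c=(382,236) if n=="top" else (262,297)
    roi=s["image"][c[1]-18:c[1]+19,c[0]-18:c[0]+19].min(2)
    m=(roi>90).astype(np.uint8)
    for ct in cv2.findContours(m,cv2.RETR_EXTERNAL,cv2.CHAIN_APPROX_NONE)[0]:
        if len(ct)>15:
            e=cv2.fitEllipse(ct); px=np.array(e[0])+np.array(c)-18
            print(n,e,px,onplane(s,px,0.016),onplane(s,px,0.011))
s=snap("top")
E
```

```text
top 3
top ((17.643531799316406, 16.765697479248047), (18.18766212463379, 18.939680099487305), 132.54029846191406) [381.6435318  234.76569748] [ 0.49864315 -0.19692015  0.016     ] [ 0.49931812 -0.19804489  0.011     ]
side 6
side ((17.42813491821289, 16.15541648864746), (14.445090293884277, 18.067745208740234), 82.44351959228516) [261.42813492 295.15541649] [ 0.5000423  -0.19733345  0.016     ] [ 0.50037353 -0.19363211  0.011     ]
```

```bash
ls pics
```

```text
side.npy
side0.png
side_z.png
top.npy
top0.png
top_z.png
wrist0.png
```

View pics/top_z.png

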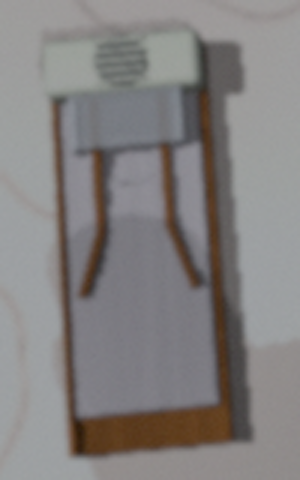

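View pics/side_z.png

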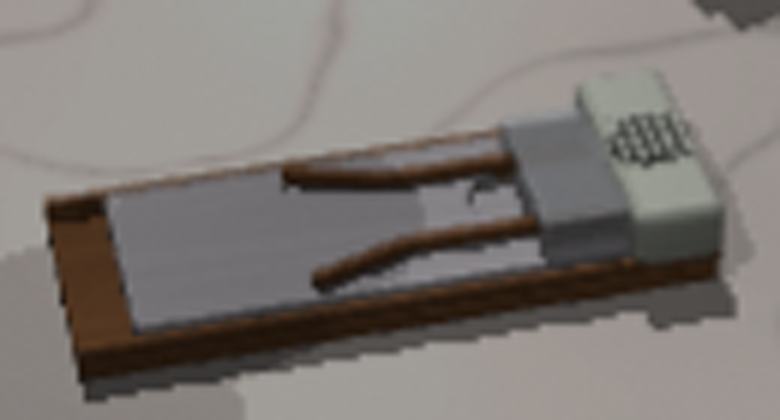

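```bash
python3 - <<'E'
from h import *
t=vision.snapshot("top"); s=vision.snapshot("side")
tz=lambda x,y:(135+x/3,135+y/3); sz=lambda x,y:(195+x/6,130+y/6)
for n,p,q,z in [("railtip+",(83,293),(290,172),.026),("railtip-",(199,284),(318,278),.026),("base front +",(72,452),(48,203),.019),("base front -",(230,438),(82,350),.019),
  ("deckfront+",(78,418),(107,200),.02),("deckfront-",(218,402),(135,328),.02),("fan top back",(43,38),None,.042),("fan top back -",(195,27),None,.042)]:
    a=onplane(t,tz(*p),z); print(n,a.round(4), q and onplane(s,sz(*q),z).round(4))
E
```

```text
railtip+ [0.5057 0.255  0.026 ] [0.5085 0.2528 0.026 ]
railtip- [0.5112 0.1757 0.026 ] [0.513  0.1757 0.026 ]
base front + [0.3983 0.2603 0.019 ] [0.399  0.2565 0.019 ]
base front - [0.4067 0.1537 0.019 ] [0.4095 0.1523 0.019 ]
deckfront+ [0.421  0.2568 0.02  ] [0.4255 0.2531 0.02  ]
deckfront- [0.4309 0.1621 0.02  ] [0.4327 0.162  0.02  ]
fan top back [0.6828 0.2851 0.042 ] None
fan top back - [0.6899 0.1795 0.042 ] None
```

```bash
cat >> h.py <<'E'
def go(x,y,z,yaw):
    T=tool_T(); d=T[:3,:3].T@(np.array([x,y,z])-T[:3,3])/0.25
    Rt=R.from_euler('xyz',[np.pi,0,yaw]).as_matrix()
    rv=R.from_matrix(T[:3,:3].T@Rt).as_rotvec()/np.pi
    print("shift",d.round(4),"turn",rv.round(4),"mm",np.linalg.norm(d)*250)
DY=0.088; DO=np.array([0.5648,0.2198])
def dif(x,y=0): c,s=np.cos(DY),np.sin(DY); return DO+np.array([c*x-s*y,s*x+c*y])
E
python3 -c "
from h import *
go(0.36,-0.35,0.13,-1.483)
print(dif(-.085))"
```

```text
shift [-0.3457 -0.7723  0.1522] turn [0.000e+00 1.000e-04 1.009e-01] mm 214.92003595620272
[0.48012891 0.21232965]
```

Call:
servo_tool:
  targets: "0.65 -0.06 -0.13 0.03 0 0 0.03; 0.65 -0.12 -0.26 0.06 0 0 0.06; 0.65 -0.18 -0.4 0.09 0 0 0.09; 0.65 -0.24 -0.54 0.12 0 0 0.1; 0.65 -0.3 -0.67 0.14 0 0 0.101; 0.65 -0.346 -0.772 0.152 0 0 0.101; 0.65 -0.346 -0.772 0.152 0 0 0.101"

```text
time: 0.98
tool_pos: [0.3626, -0.3459, 0.1295]
ee_rot: [-3.14, 0.003, -1.477]
wrist_force: [-0.4, -1.0, -0.3]
width: 0.0612
```

```bash
python3 -c "
from h import *
go(0.4995,-0.197,0.07,-1.483)"
```

```text
shift [-0.5411 -0.6007  0.2401] turn [-0.0004  0.0009  0.0018] mm 210.8383642492457
```

Call:
servo_tool:
  targets: "0.65 -0.1 -0.11 0.04 0 0 0; 0.65 -0.2 -0.22 0.08 0 0 0; 0.65 -0.3 -0.33 0.12 0 0 0; 0.65 -0.4 -0.44 0.16 0 0 0; 0.65 -0.5 -0.55 0.2 0 0 0; 0.65 -0.541 -0.601 0.24 0 0 0.002; 0.65 -0.541 -0.601 0.24 0 0 0.002; 0.65 -0.541 -0.601 0.24 0 0 0.002"

```text
time: 1.65
tool_pos: [0.4974, -0.2021, 0.0695]
ee_rot: [3.14, 0.0, -1.488]
wrist_force: [0.1, -0.8, -0.6]
width: 0.061
```

```bash
python3 - <<'E'
from h import *
s=snap("wrist"); im=s["image"][:,:,::-1]; cv2.imwrite("pics/w1.png",im)
m=(s["image"].min(2)>90).astype(np.uint8)
p=proj(s,[.4995,-.197,.016]); print(p)
n,l,st,ce=cv2.connectedComponentsWithStats(m)
for i in range(1,n):
    if st[i,4]>500: print(st[i],ce[i],onplane(s,ce[i],.016))
go(0.4995,-0.197,0.009,-1.483); print(get_obs()["tool_pos"])
E
```

```text
[280.88084246 204.21770559]
[    0     0   232   326 49489] [ 87.67303845 150.87045606] [ 0.53248371 -0.03145511  0.016     ]
[233   0 106  42 979] [287.6700715   19.29213483] [ 0.64437547 -0.19078877  0.016     ]
[255   0  58  15 574] [284.16027875   5.29965157] [ 0.65362259 -0.18738827  0.016     ]
[  409     0   151   325 25116] [506.85312152 193.24450549] [ 0.52592122 -0.39288203  0.016     ]
[ 259  182   46   45 1603] [281.64067374 203.73549595] [ 0.49999052 -0.19762471  0.016     ]
[ 217  257  142   71 7316] [284.24931657 299.26421542] [ 0.40563486 -0.20752014  0.016     ]
[ 191  361  194   41 7540] [287.45159151 381.44177719] [ 0.30758145 -0.21878492  0.016     ]
shift [-0.0236 -0.0106  0.2453] turn [ 0.0002 -0.0003 -0.0021] mm 61.658225246951154
[ 0.49738832 -0.20305057  0.07032429]
```

View pics/w1.png

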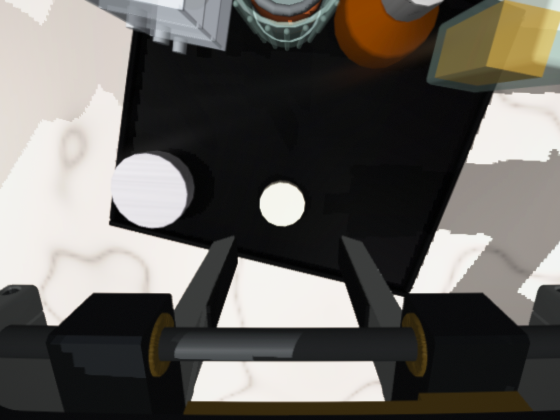

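The wrist image shows the disc at (282,204), which gives (0.500,-0.198) and agrees with the other cameras. Next I descend.

Call:
servo_tool:
  targets: "0.65 -0.022 -0.01 0.04 0 0 -0.002; 0.65 -0.022 -0.01 0.1 0 0 -0.002; 0.65 -0.022 -0.01 0.16 0 0 -0.002; 0.65 -0.022 -0.01 0.18 0 0 -0.002; 0.65 -0.022 -0.01 0.18 0 0 -0.002; 0.65 -0.022 -0.01 0.18 0 0 -0.002"

```text
time: 2.2
tool_pos: [0.4996, -0.1972, 0.0255]
ee_rot: [-3.141, -0.0, -1.484]
wrist_force: [0.1, -0.4, 0.4]
width: 0.0611
```

```bash
python3 - <<'E'
from h import *
print(get_obs()["tool_pos"])
s=snap("wrist"); im=s["image"][:,:,::-1]; cv2.imwrite("pics/w2.png",im)
m=(s["image"].min(2)>90).astype(np.uint8)
n,l,st,ce=cv2.connectedComponentsWithStats(m)
for i in range(1,n):
    if 1000<st[i,4]<4000: print(st[i],ce[i],onplane(s,ce[i],.016))
print(get_obs()["tool_pos"],get_obs()["ee_rot"])
go(0.4996,-0.1973,0.009,-1.483)
E
```

```text
[ 0.49958669 -0.1971995   0.02545133]
[ 261  198   53   52 2160] [286.65277778 223.25185185] [ 0.50020902 -0.19733724  0.016     ]
[ 0.50013438 -0.19729943  0.026064  ] [-3.14032291e+00 -9.11067109e-04 -1.48425655e+00]
shift [-0.0002  0.0022  0.0683] turn [-0.0004 -0.0003 -0.0004] mm 17.072365855760626
```

View pics/w2.png

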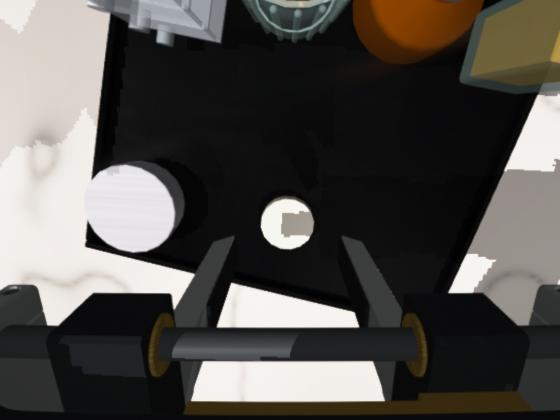

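The disc sits midway between the fingers, at column 287 against 289. I'll descend and grip.

Call:
servo_tool:
  targets: "0.65 0 0 0.03 0 0 0; 0.65 0 0 0.06 0 0 0; 0.65 0 0 0.066 0 0 0; 0.65 0 0 0.066 0 0 0; 0.4 0 0 0.066 0 0 0; 0.3 0 0 0.066 0 0 0; 0.3 0 0 0.066 0 0 0; 0.3 0 0 0.066 0 0 0; 0.3 0 0 0.066 0 0 0; 0.3 0 0 0.066 0 0 0"

```text
time: 3.08
tool_pos: [0.5, -0.1966, 0.0089]
ee_rot: [-3.141, -0.0, -1.483]
wrist_force: [-0.5, 0.2, -0.1]
width: 0.029
```

```bash
python3 - <<'E'
from h import *
o=get_obs();print(o["tool_pos"],o["width"],o["wrist_force"])
go(0.4996,-0.1973,0.12,-1.483)
E
```

```text
[ 0.49995187 -0.19658377  0.00885549] 0.028953984587593105 [-0.4761394   0.17063304 -0.11944701]
shift [ 0.0028  0.0015 -0.4446] turn [-0.0001 -0.0001 -0.0001] mm 111.14737212734339
```

Opening reached 29 mm, which is less than the 40 mm disc, so I need to look.

```bash
python3 - <<'E'
from h import *
s=snap("wrist"); im=s["image"][:,:,::-1]; cv2.imwrite("pics/w3.png",im)
s=vision.snapshot("side"); cv2.imwrite("pics/s3.png",cv2.resize(s["image"][220:380,190:390,::-1],None,fx=3.5,fy=3.5,interpolation=cv2.INTER_CUBIC))
o=get_obs();print(o["tool_pos"],o["width"],o["wrist_force"])
E
```

```text
[ 0.49989698 -0.19649683  0.00874619] 0.028360745267759464 [-0.53197547  0.41504112  0.00776223]
```

View pics/w3.png

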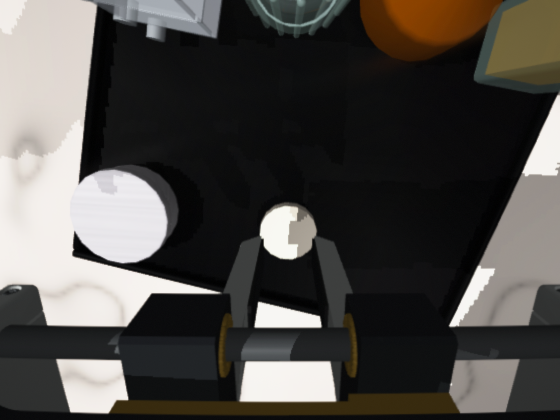

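View pics/s3.png

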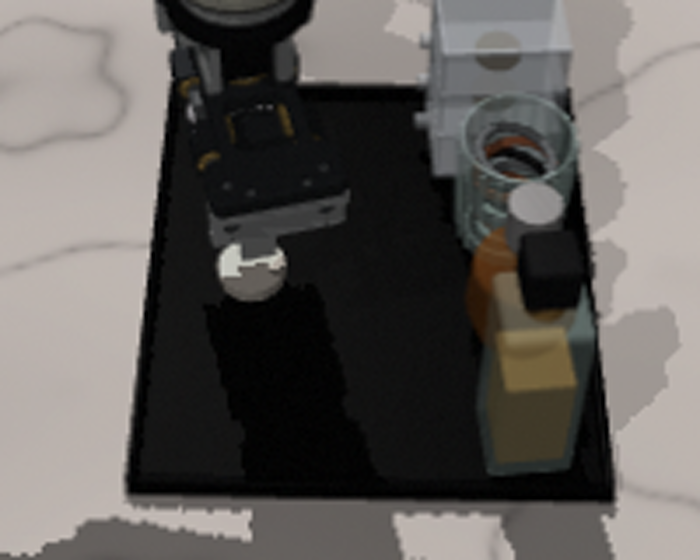

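```bash
python3 - <<'E'
from h import *
s=snap("wrist"); im=s["image"]
m=(im.min(2)>75).astype(np.uint8); m[:, :200]=0;m[:,350:]=0;m[300:]=0;m[:150]=0
n,l,st,ce=cv2.connectedComponentsWithStats(m)
for i in range(1,n):
    if st[i,4]>300: print(st[i],ce[i])
print(onplane(s,(288,231.5),.016),onplane(s,(288,204),.016), proj(s,[.5,-.197,.016]))
T=tool_T()
for y in(-.008,0,.008): print(y,proj(s,(T@[0.02,y,0,1])[:3]))
cv2.imwrite("pics/w4.png",cv2.resize(im[170:330,190:390,::-1],None,fx=3.5,fy=3.5,interpolation=cv2.INTER_CUBIC))
s=vision.snapshot("top"); cv2.imwrite("pics/t4.png",cv2.resize(s["image"][140:300,290:490,::-1],None,fx=3.5,fy=3.5,interpolation=cv2.INTER_CUBIC))
E
```

```text
[ 259  204   58   56 2442] [287.24692875 231.33210483]
[ 0.50046238 -0.19761686  0.016     ] [ 0.52014052 -0.19586987  0.016     ] [287.05152482 232.05108921]
-0.008 [314.72638886 217.83390479]
0 [314.45439997 228.4888196 ]
0.008 [314.18597215 238.93597481]
```

View pics/w4.png

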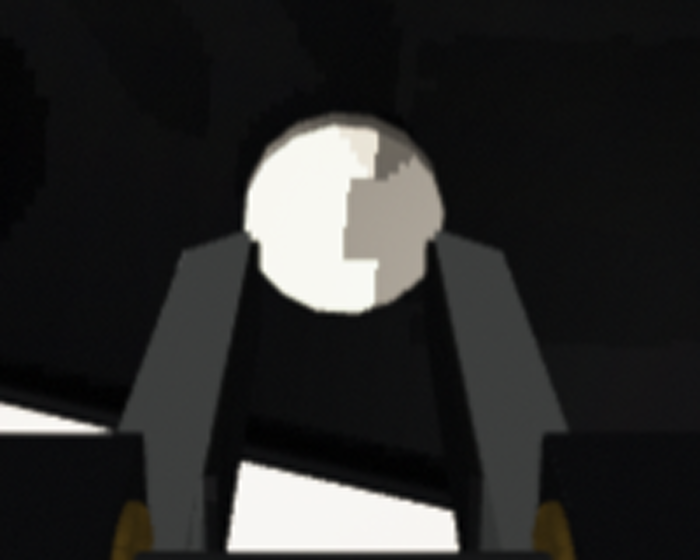

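View pics/t4.png

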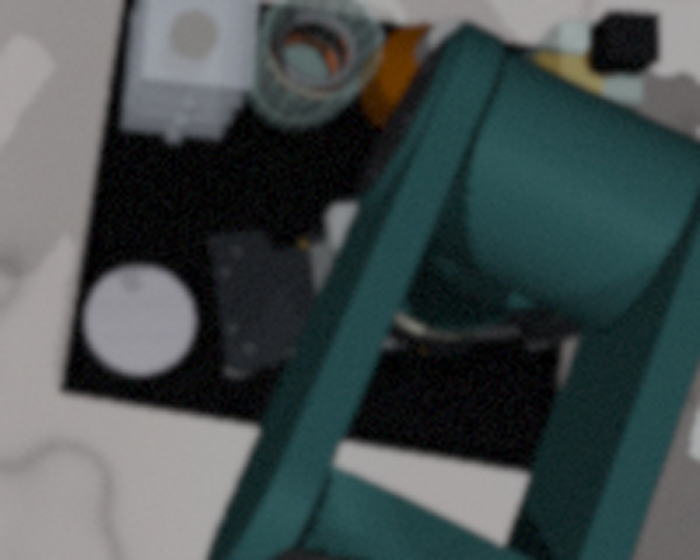

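```bash
python3 - <<'E'
from h import *
s=vision.snapshot("side")
cv2.imwrite("pics/s5.png",cv2.resize(s["image"][265:325,235:300,::-1],None,fx=9,fy=9,interpolation=cv2.INTER_CUBIC))
o,d=ray(s,(265.7,291))
for y in (-.223,-.211,-.197): t=(y-o[1])/d[1]; print(o+d*t)
E
```

```text
[ 0.5064616  -0.223       0.06226402]
[ 0.5077193  -0.211       0.04629817]
[ 0.50918663 -0.197       0.02767135]
```

View pics/s5.png

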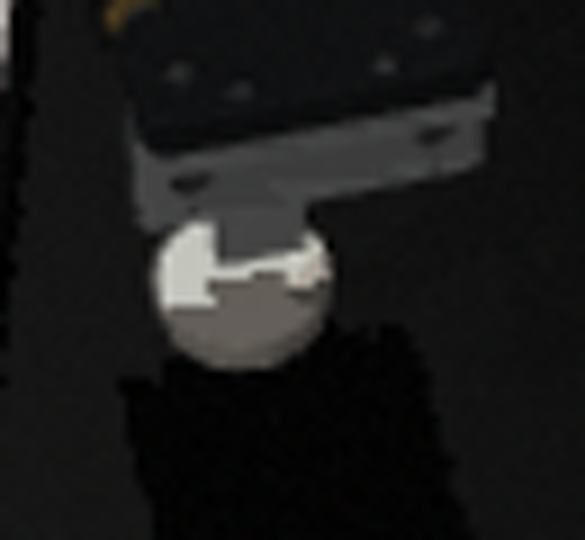

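The side view shows the finger's lower end at about (264,294), above the disc. That puts the tips about 30 mm higher than the nominal TCP. I'll raise the arm, shut the fingers and see how the tips move with the opening.

Call:
servo_tool:
  targets: "0.3 0 0 -0.1 0 0 0; 0.2 0 0 -0.2 0 0 0; 0.1 0 0 -0.2 0 0 0; 0 0 0 -0.2 0 0 0; 0 0 0 -0.2 0 0 0; 0 0 0 -0.2 0 0 0; 0 0 0 -0.2 0 0 0"

```text
time: 3.92
tool_pos: [0.4988, -0.196, 0.057]
ee_rot: [3.139, 0.002, -1.483]
wrist_force: [1.0, 0.6, -0.5]
width: 0.0
```

```bash
python3 - <<'E'
from h import *
o=get_obs();print(o["tool_pos"],o["width"],o["wrist_force"])
s=snap("wrist"); im=s["image"]
cv2.imwrite("pics/w6.png",cv2.resize(im[170:330,190:390,::-1],None,fx=3.5,fy=3.5,interpolation=cv2.INTER_CUBIC))
s=vision.snapshot("side")
cv2.imwrite("pics/s6.png",cv2.resize(s["image"][220:320,200:300,::-1],None,fx=6,fy=6,interpolation=cv2.INTER_CUBIC))
print(proj(s,o["tool_pos"]))
E
```

```text
[ 0.4988076  -0.19598744  0.05702424] 3.9616006073357334e-05 [ 0.99592225  0.59003555 -0.53099267]
[260.13121277 282.27588962]
```

View pics/w6.png

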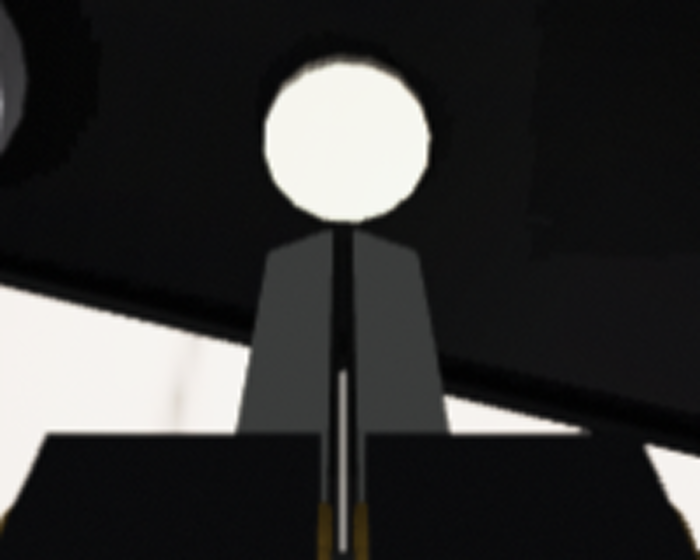

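View pics/s6.png

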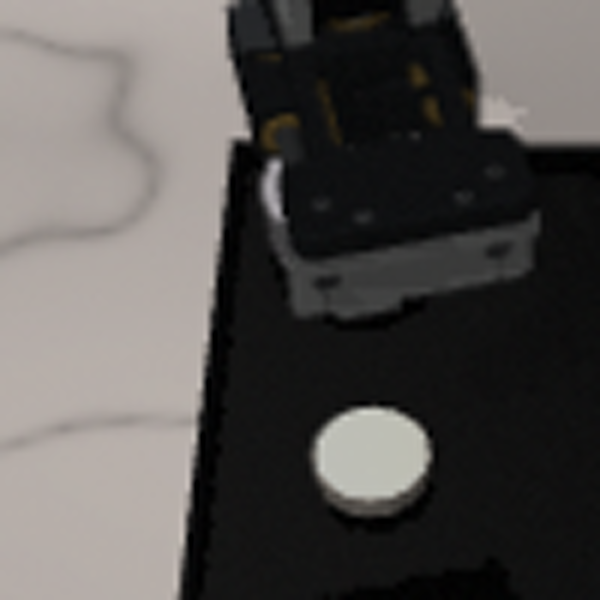

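```bash
python3 - <<'E'
from h import *
print(robot.tcp_to_grasp,[a for a in dir(robot) if a[0]!='_'])
s=vision.snapshot("side")
for px in [(200+365/6,220+320/6),(200+330/6,220+318/6)]:
  o,d=ray(s,px)
  for y in (-.208,-.202,-.196): t=(y-o[1])/d[1]; print(px,(o+d*t).round(4))
w=snap("wrist");T=tool_T()
for z in (0,-.01,-.02,-.03,-.04): print(z,[proj(w,(T@[0.0028,y,z,1])[:3]).round(0) for y in (-.008,0)])
E
```

```text
0.0188 ['IKError', 'close_job', 'tcp_to_grasp']
(260.8333333333333, 273.3333333333333) [ 0.4999 -0.208   0.0995]
(260.8333333333333, 273.3333333333333) [ 0.5005 -0.202   0.0921]
(260.8333333333333, 273.3333333333333) [ 0.501  -0.196   0.0847]
(255.0, 273.0) [ 0.4888 -0.208   0.1026]
(255.0, 273.0) [ 0.4893 -0.202   0.0952]
(255.0, 273.0) [ 0.4897 -0.196   0.0879]
0 [array([290., 218.]), array([290., 228.])]
-0.01 [array([291., 222.]), array([291., 233.])]
-0.02 [array([291., 228.]), array([291., 239.])]
-0.03 [array([291., 233.]), array([291., 245.])]
-0.04 [array([291., 239.]), array([291., 252.])]
```

Call:
servo_tool:
  targets: "0.3 0 0 0 0 0 0; 0.6 0 0 0 0 0 0; 0.65 0.003 -0.003 0.06 0 0 0; 0.65 0.003 -0.003 0.12 0 0 0; 0.65 0.003 -0.003 0.18 0 0 0; 0.65 0.003 -0.003 0.23 0 0 0; 0.65 0.003 -0.003 0.23 0 0 0; 0.65 0.003 -0.003 0.23 0 0 0"

```text
time: 4.78
tool_pos: [0.5001, -0.1969, 0.0006]
ee_rot: [3.14, 0.001, -1.483]
wrist_force: [0.7, 0.0, 0.2]
width: 0.0503
```

```bash
python3 - <<'E'
from h import *
o=get_obs();print(o["tool_pos"],o["width"],o["wrist_force"])
s=snap("wrist"); im=s["image"]
cv2.imwrite("pics/w7.png",cv2.resize(im[170:330,190:390,::-1],None,fx=3.5,fy=3.5,interpolation=cv2.INTER_CUBIC))
s=vision.snapshot("side")
cv2.imwrite("pics/s7.png",cv2.resize(s["image"][220:320,200:300,::-1],None,fx=6,fy=6,interpolation=cv2.INTER_CUBIC))
E
```

```text
[ 0.50009489 -0.19691598  0.00058908] 0.050260313998668926 [0.70287962 0.0319016  0.2053374 ]
```

View pics/w7.png

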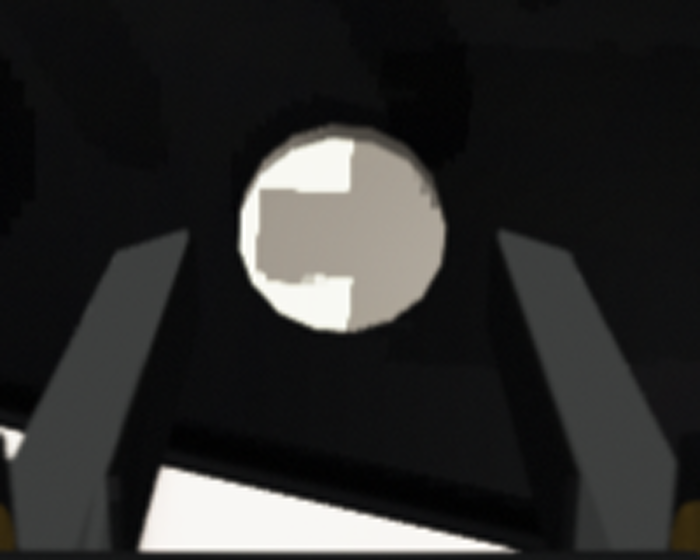

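View pics/s7.png

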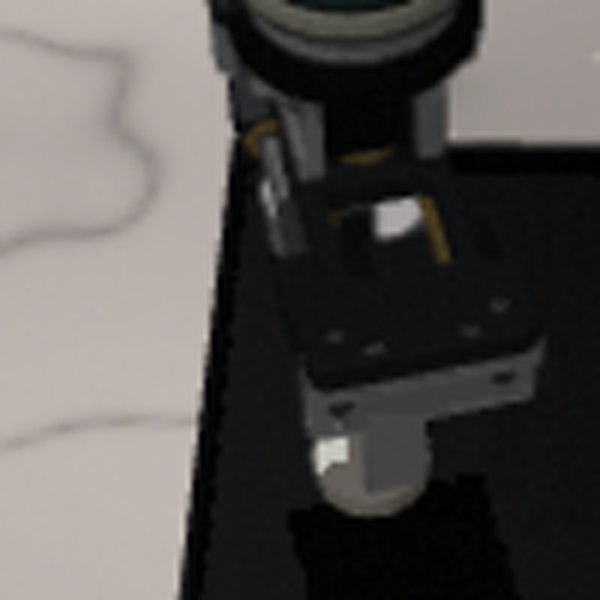

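Fingers are still clear of the disc and tray, and the force is near zero. I'll lower further in steps.

Call:
servo_tool:
  targets: "0.62 0 0 0.02 0 0 0; 0.62 0 0 0.04 0 0 0; 0.62 0 0 0.06 0 0 0; 0.62 0 0 0.06 0 0 0"

```text
time: 5.22
tool_pos: [0.4998, -0.1968, -0.0151]
ee_rot: [3.14, 0.001, -1.483]
wrist_force: [1.0, -0.3, -0.4]
width: 0.0579
```

```bash
python3 - <<'E'
from h import *
o=get_obs();print(o["tool_pos"],o["width"],o["wrist_force"])
s=vision.snapshot("side")
cv2.imwrite("pics/s8.png",cv2.resize(s["image"][220:320,200:300,::-1],None,fx=6,fy=6,interpolation=cv2.INTER_CUBIC))
E
```

```text
[ 0.49977488 -0.19677701 -0.0150779 ] 0.057882455425231974 [ 1.04118748 -0.2748714  -0.40601201]
```

View pics/s8.png

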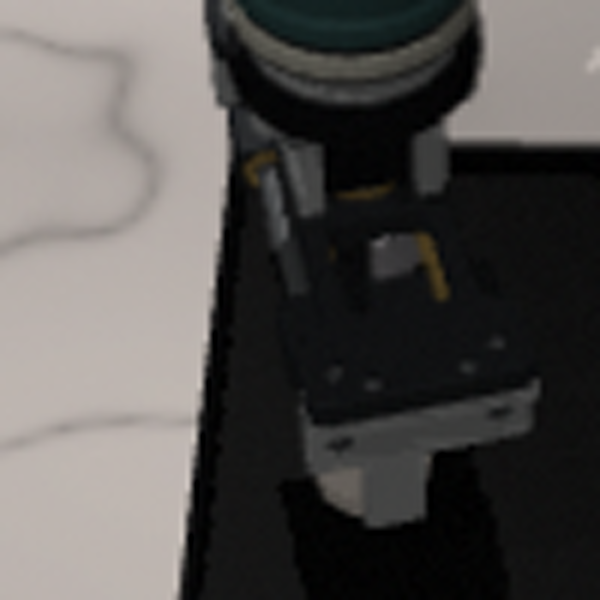

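```bash
python3 - <<'E'
from h import *
s=vision.snapshot("side")
for px in [(200+395/6,220+525/6),(200+395/6,220+491/6)]:
  o,d=ray(s,px)
  for y in (-.238,-.232,-.226): t=(y-o[1])/d[1]; print(px,(o+d*t).round(4))
E
```

```text
(265.8333333333333, 307.5) [ 0.5039 -0.238   0.0289]
(265.8333333333333, 307.5) [ 0.5045 -0.232   0.0204]
(265.8333333333333, 307.5) [ 0.5052 -0.226   0.0118]
(265.8333333333333, 301.8333333333333) [ 0.5044 -0.238   0.0477]
(265.8333333333333, 301.8333333333333) [ 0.505  -0.232   0.0393]
(265.8333333333333, 301.8333333333333) [ 0.5056 -0.226   0.031 ]
```

Call:
servo_tool:
  targets: "0.62 0 0 0.016 0 0 0; 0.62 0 0 0.032 0 0 0; 0.62 0 0 0.032 0 0 0"

```text
time: 5.57
tool_pos: [0.5, -0.1969, -0.0228]
ee_rot: [3.14, 0.001, -1.483]
wrist_force: [-0.4, 0.6, -0.1]
width: 0.0585
```

Call:
servo_tool:
  targets: "0.62 0 0 0.008 0 0 0; 0.62 0 0 0.008 0 0 0"

```text
time: 5.73
tool_pos: [0.5004, -0.1971, -0.0243]
ee_rot: [3.141, 0.0, -1.483]
wrist_force: [0.1, -0.2, -0.0]
width: 0.0585
```

Call:
servo_tool:
  targets: "0.62 0 0 0.006 0 0 0; 0.62 0 0 0.006 0 0 0"

```text
time: 5.9
tool_pos: [0.5006, -0.1972, -0.0255]
ee_rot: [3.141, -0.0, -1.483]
wrist_force: [-0.4, 0.7, -0.1]
width: 0.0586
```

Call:
servo_tool:
  targets: "0.62 0 0 0.006 0 0 0; 0.62 0 0 0.006 0 0 0"

```text
time: 6.07
tool_pos: [0.5005, -0.1972, -0.027]
ee_rot: [3.141, 0.0, -1.483]
wrist_force: [0.4, 0.5, -0.3]
width: 0.0584
```

Call:
servo_tool:
  targets: "0.62 0 0 0.006 0 0 0; 0.62 0 0 0.006 0 0 0"

```text
time: 6.23
tool_pos: [0.5005, -0.1971, -0.0286]
ee_rot: [3.141, 0.0, -1.483]
wrist_force: [0.2, -0.8, -0.7]
width: 0.0581
```

Call:
servo_tool:
  targets: "0.62 0 0 0.006 0 0 0; 0.62 0 0 0.006 0 0 0"

```text
time: 6.4
tool_pos: [0.5005, -0.1971, -0.0301]
ee_rot: [3.141, 0.0, -1.483]
wrist_force: [-0.0, 0.1, -0.1]
width: 0.0584
```

```bash
python3 - <<'E'
from h import *
s=vision.snapshot("side")
cv2.imwrite("pics/s9.png",cv2.resize(s["image"][260:320,230:300,::-1],None,fx=9,fy=9,interpolation=cv2.INTER_CUBIC))
s=snap("wrist"); im=s["image"]
cv2.imwrite("pics/w9.png",cv2.resize(im[170:330,190:390,::-1],None,fx=3.5,fy=3.5,interpolation=cv2.INTER_CUBIC))
E
```

```text
(no output)
```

View pics/s9.png

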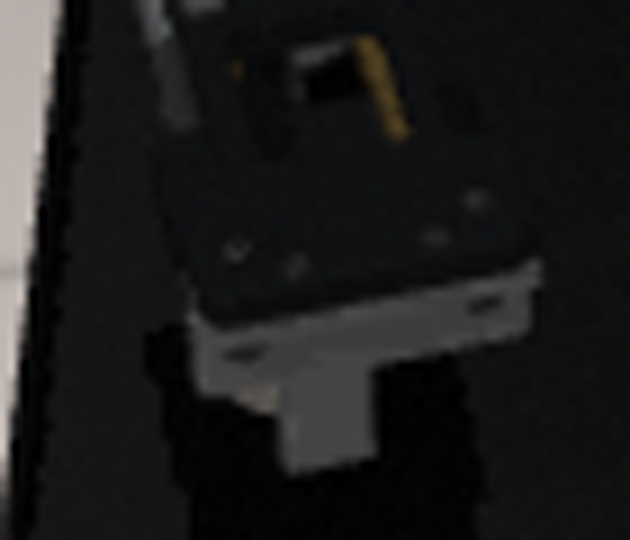

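View pics/w9.png

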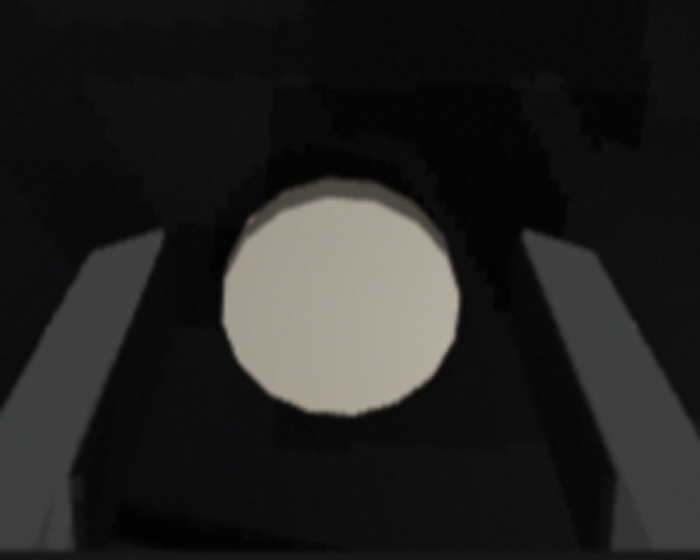

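Call:
servo_tool:
  targets: "0.45 0 0 0.004 0 0 0; 0.3 0 0 0.004 0 0 0; 0.3 0 0 0.004 0 0 0; 0.3 0 0 0.004 0 0 0; 0.3 0 0 0.004 0 0 0; 0.3 0 0 0.004 0 0 0"

```text
time: 7.0
tool_pos: [0.5006, -0.1972, -0.0308]
ee_rot: [3.142, -0.0, -1.483]
wrist_force: [0.1, 0.6, -0.8]
width: 0.0379
```

```bash
python3 - <<'E'
from h import *
o=get_obs();print(o["tool_pos"],o["width"],o["wrist_force"])
s=snap("wrist"); im=s["image"]
cv2.imwrite("pics/w10.png",cv2.resize(im[170:330,190:390,::-1],None,fx=3.5,fy=3.5,interpolation=cv2.INTER_CUBIC))
E
```

```text
[ 0.50063983 -0.19720884 -0.03083522] 0.037889749279791475 [ 0.13907361  0.63231146 -0.81701641]
```

View pics/w10.png

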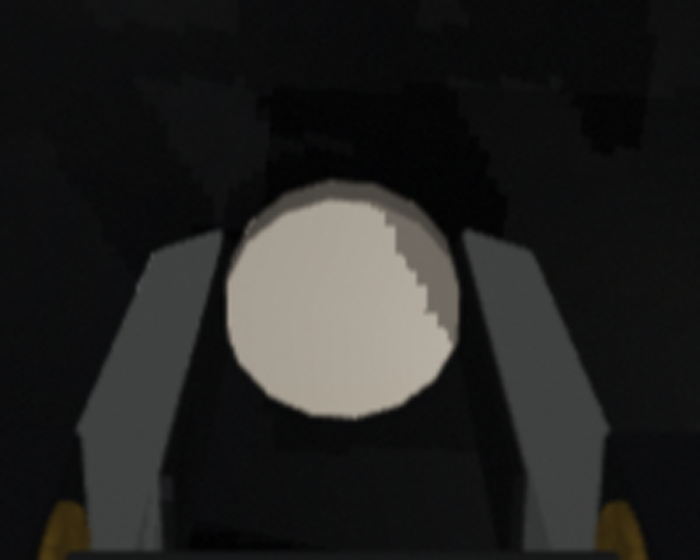

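The fingers stopped on the disc at 38 mm. I'll lift and check.

Call:
servo_tool:
  targets: "0.3 0 0 -0.03 0 0 0; 0.3 0 0 -0.08 0 0 0; 0.3 0 0 -0.15 0 0 0; 0.3 0 0 -0.25 0 0 0; 0.3 0 0 -0.35 0 0 0; 0.3 0 0 -0.4 0 0 0; 0.3 0 0 -0.4 0 0 0"

```text
time: 7.63
tool_pos: [0.5033, -0.1986, 0.0737]
ee_rot: [-3.134, -0.005, -1.483]
wrist_force: [0.6, 0.2, 0.0]
width: 0.038
```

```bash
python3 - <<'E'
from h import *
o=get_obs();print(o["tool_pos"],o["width"],o["wrist_force"])
s=snap("wrist"); im=s["image"]
cv2.imwrite("pics/w11.png",cv2.resize(im[130:330,180:400,::-1],None,fx=3,fy=3,interpolation=cv2.INTER_CUBIC))
s=vision.snapshot("side")
cv2.imwrite("pics/s11.png",cv2.resize(s["image"][200:320,200:300,::-1],None,fx=5,fy=5,interpolation=cv2.INTER_CUBIC))
d=dif(-.085); go(d[0],d[1],.09,-1.483)
E
```

```text
[ 0.50329949 -0.19855601  0.07366842] 0.03801921705720209 [0.59436291 0.16961084 0.03907678]
shift [-1.6389 -0.0615 -0.084 ] turn [-0.0001 -0.0001 -0.0001] mm 410.55013641997135
```

View pics/w11.png

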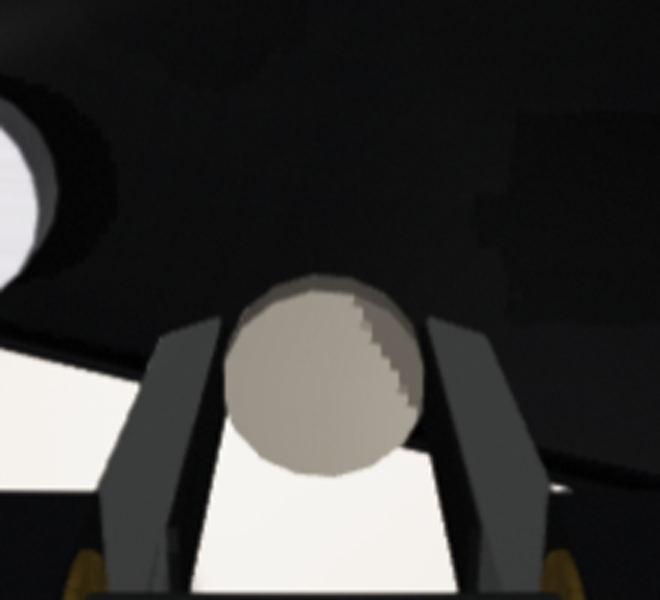

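View pics/s11.png

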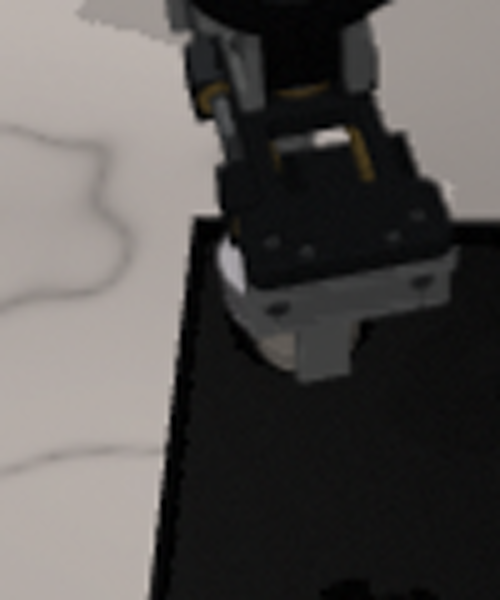

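The disc is held flat. Its underside is at TCP z + 0.0368. Next is the transit to the loading area.

Call:
servo_tool:
  targets: "0.3 -0.1 0 -0.02 0 0 0; 0.3 -0.22 0 -0.03 0 0 0; 0.3 -0.34 0 -0.03 0 0 0; 0.3 -0.46 0 -0.03 0 0 0; 0.3 -0.58 0 -0.03 0 0 0; 0.3 -0.7 0 -0.03 0 0 0; 0.3 -0.82 0 -0.03 0 0 0; 0.3 -0.92 0 -0.03 0 0 0; 0.3 -0.92 0 -0.03 0 0 0"

```text
time: 8.48
tool_pos: [0.4782, 0.036, 0.0742]
ee_rot: [3.137, 0.003, -1.478]
wrist_force: [0.0, 0.4, -0.9]
width: 0.0385
```

```bash
python3 - <<'E'
from h import *
o=get_obs();print(o["tool_pos"],o["width"])
d=dif(-.085); go(d[0],d[1],.04,-1.483)
E
```

```text
[0.47820212 0.03598994 0.07418008] 0.038495825464002376
shift [-0.7012 -0.0734  0.1384] turn [0.0015 0.0009 0.0015] mm 179.63207809976632
```

Call:
servo_tool:
  targets: "0.3 -0.1 -0.01 0 0 0 0; 0.3 -0.22 -0.02 0 0 0 0; 0.3 -0.34 -0.04 0 0 0 0; 0.3 -0.46 -0.05 0 0 0 0; 0.3 -0.58 -0.07 0 0 0 0; 0.3 -0.68 -0.073 0.05 0 0 0; 0.3 -0.701 -0.073 0.1 0 0 0; 0.3 -0.701 -0.073 0.12 0 0 0; 0.3 -0.701 -0.073 0.12 0 0 0; 0.3 -0.701 -0.073 0.12 0 0 0"

```text
time: 9.32
tool_pos: [0.4828, 0.2064, 0.0453]
ee_rot: [3.139, -0.002, -1.485]
wrist_force: [-0.2, 0.2, -0.3]
width: 0.0382
```

```bash
python3 - <<'E'
from h import *
o=get_obs();print(o["tool_pos"],o["ee_rot"],o["width"],o["wrist_force"])
s=snap("wrist"); im=s["image"]
cv2.imwrite("pics/w12.png",im[:,:,::-1])
s=vision.snapshot("side")
cv2.imwrite("pics/s12.png",cv2.resize(s["image"][110:210,190:330,::-1],None,fx=5,fy=5,interpolation=cv2.INTER_CUBIC))
E
```

```text
[0.48276768 0.20635396 0.04531084] [ 3.13890590e+00 -1.51392474e-03 -1.48467156e+00] 0.03819717325440403 [-0.2410131   0.15540369 -0.26670992]
```

View pics/w12.png

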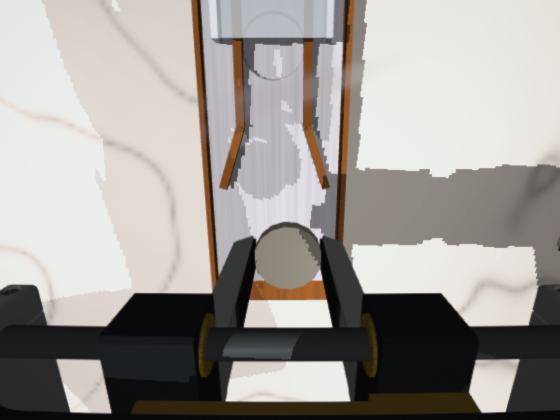

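View pics/s12.png

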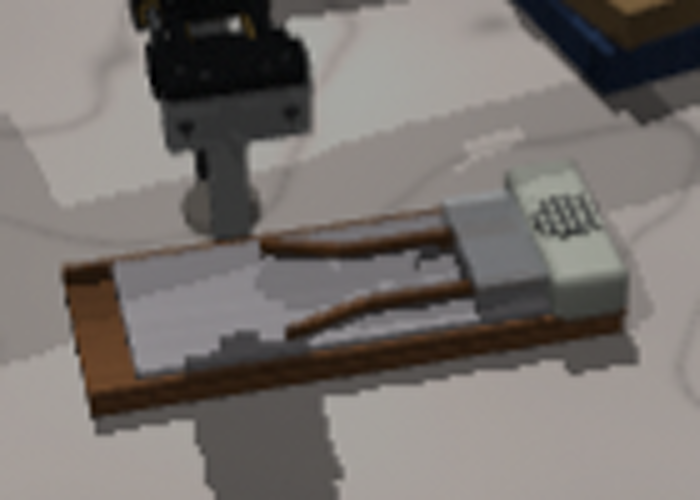

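```bash
python3 - <<'E'
from h import *
s=snap("wrist"); im=s["image"]
cv2.imwrite("pics/w13.png",cv2.resize(im[0:200,185:365,::-1],None,fx=4,fy=3,interpolation=cv2.INTER_CUBIC))
cv2.imwrite("pics/w13.png",cv2.resize(im[0:145,190:360,::-1],None,fx=4.5,fy=4.1,interpolation=cv2.INTER_CUBIC))
cv2.imwrite("pics/w14.png",cv2.resize(im[110:310,190:360,::-1],None,fx=3,fy=3,interpolation=cv2.INTER_CUBIC))
E
```

```text
(no output)
```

View pics/w13.png

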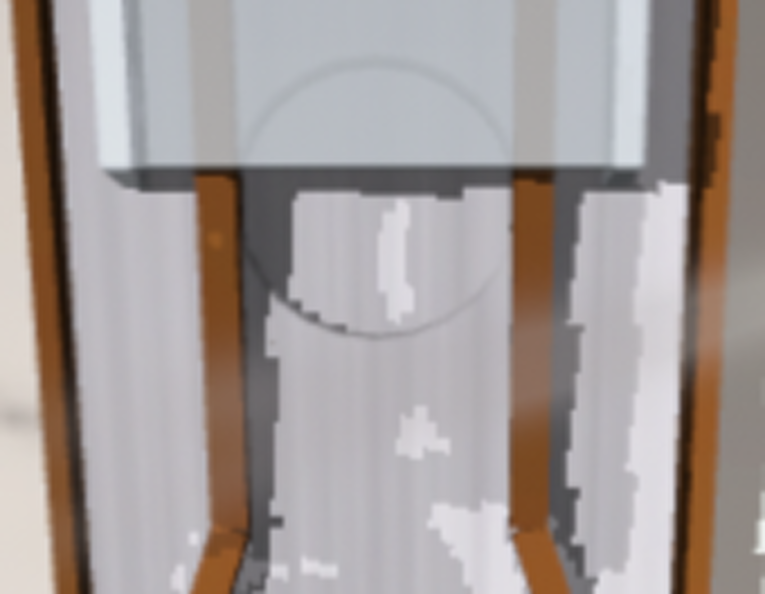

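View pics/w14.png

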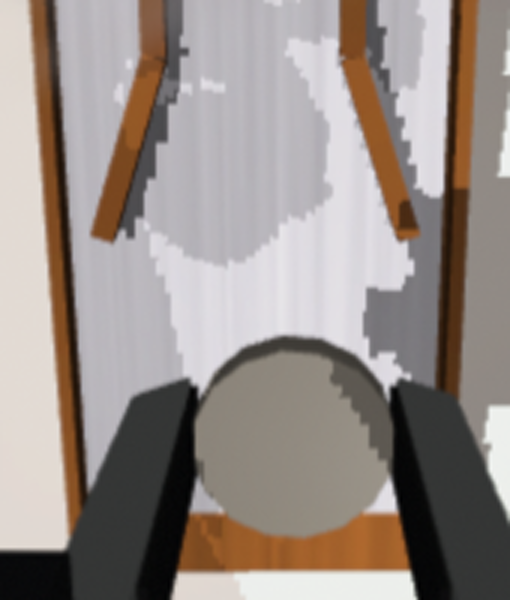

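```bash
python3 - <<'E'
from h import *
s=snap("wrist")
c,sn=np.cos(DY),np.sin(DY)
def D(p): v=p[:2]-DO; return np.array([c*v[0]+sn*v[1],-sn*v[0]+c*v[1]])
P=lambda u,v:(190+u/4.5,v/4.1); Q=lambda u,v:(190+u/3,110+v/3)
for n,px,z in [("circ near",P(377,338),.02),("circ far",P(376,57),.02),("circ L",P(243,195),.02),("circ R",P(512,195),.02),("railR hood",P(513,185),.026),("railR bend",P(513,523),.026),("railL hood",P(237,185),.026),("railL bend",P(243,525),.026),
 ("tipL",Q(92,235),.026),("tipLin",Q(116,240),.026),("tipRin",Q(397,238),.026),("tipRout",Q(419,234),.026),("deck front L",Q(190,514),.02),("deck front R",Q(390,514),.02),("hood edge L",P(103,168),.037),("hood edge R",P(643,165),.037),("deckL",Q(55,10),.02),("deckL",Q(85,510),.02),("deckR",Q(455,10),.02),("deckR",Q(440,390),.02)]:
    w=onplane(s,px,z); print(n,w.round(4),(D(w)*1000).round(1))
E
```

```text
circ near [0.5833 0.2245 0.02  ] [18.8  3.1]
circ far [0.6272 0.228  0.02  ] [62.9  2.7]
circ L [0.6044 0.2468 0.02  ] [41.8 23.4]
circ R [0.6079 0.2055 0.02  ] [ 41.7 -18. ]
railR hood [0.6084 0.2057 0.026 ] [ 42.2 -17.9]
railR bend [0.5541 0.2003 0.026 ] [-12.4 -18.5]
railL hood [0.6048 0.247  0.026 ] [42.3 23.5]
railL bend [0.5501 0.2432 0.026 ] [-12.6  24.6]
tipL [0.5041 0.2586 0.026 ] [-57.  44.]
tipLin [0.5034 0.2525 0.026 ] [-58.3  38. ]
tipRin [0.51   0.1819 0.026 ] [-57.9 -32.9]
tipRout [0.5115 0.1765 0.026 ] [-56.9 -38.4]
deck front L [0.4243 0.2299 0.02  ] [-139.    22.4]
deck front R [0.4292 0.1738 0.02  ] [-139.1  -33.9]
hood edge L [0.6038 0.2646 0.037 ] [42.8 41.2]
hood edge R [0.6108 0.1878 0.037 ] [ 43.  -35.9]
deckL [0.5581 0.2705 0.02  ] [-2.3 51.1]
deckL [0.423  0.2595 0.02  ] [-137.8   52. ]
deckR [0.5664 0.1736 0.02  ] [ -2.5 -46.1]
deckR [0.4677 0.1646 0.02  ] [-101.6  -46.4]
```

```bash
sed -i 's/DO=np.array.*/DO=np.array([0.5622,0.2225])/' h.py; python3 - <<'E'
from h import *
d=dif(-.085); print(d,get_obs()["tool_pos"]); go(d[0],d[1],-.010,-1.483)
E
```

```text
[0.47752891 0.21502965] [0.48417608 0.20716169 0.04744923]
shift [-0.0336  0.0241  0.2298] turn [-0.0005 -0.     -0.0006] mm 58.365256674228924
```

Call:
servo_tool:
  targets: "0.3 0 0 0 0 0 0; 0.3 0 0 0 0 0 0; 0.3 0 0 0 0 0 0; 0.3 0 0 0 0 0 0"

```text
time: 9.85
tool_pos: [0.4836, 0.208, 0.0469]
ee_rot: [-3.141, -0.0, -1.483]
wrist_force: [0.2, -0.4, -0.5]
width: 0.0386
```

```bash
python3 - <<'E'
from h import *
print(get_obs()["tool_pos"],get_obs()["ee_rot"])
s=snap("wrist")
im=s["image"]
cv2.imwrite("pics/w15.png",cv2.resize(im[0:145,190:360,::-1],None,fx=4.5,fy=4.1,interpolation=cv2.INTER_CUBIC))
cv2.imwrite("pics/w16.png",cv2.resize(im[110:310,190:360,::-1],None,fx=3,fy=3,interpolation=cv2.INTER_CUBIC))
c,sn=np.cos(DY),np.sin(DY)
print(get_obs()["tool_pos"])
E
```

```text
[0.48356797 0.20802452 0.04688784] [-3.14114293e+00 -1.41994430e-05 -1.48343966e+00]
[0.48349203 0.20807184 0.04680394]
```

View pics/w15.png

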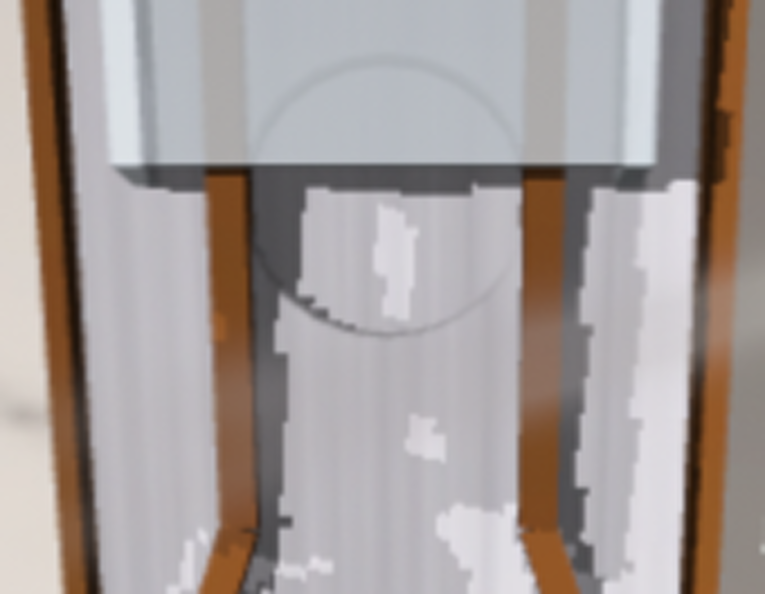

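View pics/w16.png

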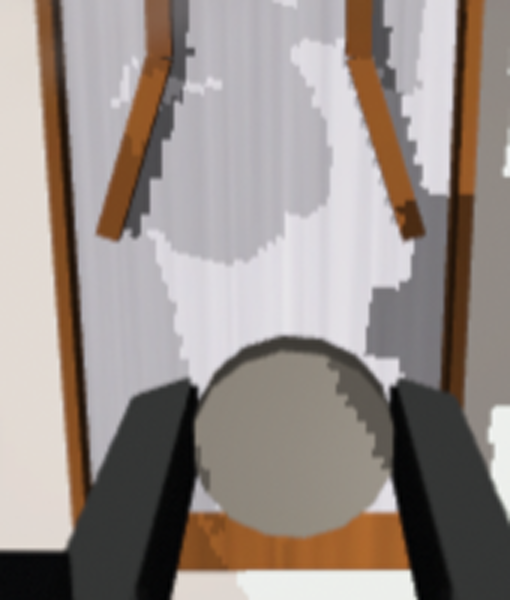

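```bash
python3 - <<'E'
from h import *
s=snap("wrist")
c,sn=np.cos(DY),np.sin(DY)
def D(p): v=p[:2]-DO; return np.array([c*v[0]+sn*v[1],-sn*v[0]+c*v[1]])
P=lambda u,v:(190+u/4.5,v/4.1); Q=lambda u,v:(190+u/3,110+v/3)
for n,px,z in [("circ near",P(388,336),.02),("circ far",P(386,55),.02),("railR hood",P(523,185),.026),("railR bend",P(519,525),.026),("railL hood",P(247,185),.026),("railL bend",P(252,527),.026),
 ("tipL",Q(97,235),.026),("tipLin",Q(119,240),.026),("tipRin",Q(402,240),.026),("tipRout",Q(425,234),.026),("hood edge L",P(112,165),.037),("hood edge R",P(657,163),.037),("deckL",Q(61,10),.02),("deckL",Q(90,510),.02),("deckR",Q(460,10),.02),("deckR",Q(442,390),.02)]:
    w=onplane(s,px,z); print(n,w.round(4),(D(w)*1000).round(1))
d=dif(-.085,.0); print(d,get_obs()["tool_pos"]); go(d[0],d[1],-.010,-1.483)
E
```

```text
circ near [0.583  0.2241 0.02  ] [20.9 -0.3]
circ far [0.6268 0.2279 0.02  ] [64.8 -0.3]
railR hood [0.6077 0.2056 0.026 ] [ 43.9 -20.9]
railR bend [0.5532 0.2006 0.026 ] [-10.8 -21. ]
railL hood [0.6041 0.2467 0.026 ] [43.9 20.5]
railL bend [0.5492 0.2429 0.026 ] [-11.2  21.5]
tipL [0.5036 0.2584 0.026 ] [-55.2  40.9]
tipLin [0.5028 0.2528 0.026 ] [-56.5  35.4]
tipRin [0.5091 0.1818 0.026 ] [-56.5 -35.8]
tipRout [0.5111 0.1763 0.026 ] [-54.9 -41.6]
hood edge L [0.6035 0.2646 0.037 ] [44.9 38.3]
hood edge R [0.6105 0.1873 0.037 ] [ 45.1 -39.3]
deckL [0.5574 0.2702 0.02  ] [-0.6 47.9]
deckL [0.4226 0.259  0.02  ] [-135.9   48.7]
deckR [0.5659 0.1738 0.02  ] [ -0.6 -48.9]
deckR [0.4673 0.1653 0.02  ] [-99.6 -48.7]
[0.47752891 0.21502965] [0.48346372 0.20808535 0.04674919]
shift [-0.0298  0.0213  0.227 ] turn [-0.0001 -0.     -0.0001] mm 57.47969937822531
```

The diffuser frame now fits rails, tips and deck edges within 1 mm, and the seat centre is at x≈43 mm. I'll lower the disc.

Call:
servo_tool:
  targets: "0.3 -0.01 0.007 0.05 0 0 0; 0.3 -0.02 0.014 0.1 0 0 0; 0.3 -0.03 0.021 0.16 0 0 0; 0.3 -0.03 0.021 0.21 0 0 0; 0.3 -0.03 0.021 0.22 0 0 0; 0.3 -0.03 0.021 0.22 0 0 0; 0.3 -0.03 0.021 0.22 0 0 0"

```text
time: 10.53
tool_pos: [0.4779, 0.2152, -0.0079]
ee_rot: [-3.141, -0.0, -1.483]
wrist_force: [0.3, 0.8, -0.4]
width: 0.0381
```

```bash
python3 - <<'E'
from h import *
print(get_obs()["tool_pos"],get_obs()["ee_rot"])
s=vision.snapshot("side")
cv2.imwrite("pics/s17.png",cv2.resize(s["image"][120:200,195:315,::-1],None,fx=6,fy=6,interpolation=cv2.INTER_CUBIC))
d=dif(-.085,.0); print(get_obs()["tool_pos"],get_obs()["wrist_force"],d); go(d[0],d[1],-.0155,-1.483)
E
```

```text
[ 0.47792773  0.21519327 -0.0078652 ] [-3.14094414e+00 -2.45181200e-05 -1.48325200e+00]
[ 0.47834565  0.21534143 -0.0073816 ] [-0.13982179 -0.34930181  0.00456648] [0.47752891 0.21502965]
shift [0.001  0.0034 0.0325] turn [-0.0005  0.0001 -0.0001] mm 8.165337294390211
```

View pics/s17.png

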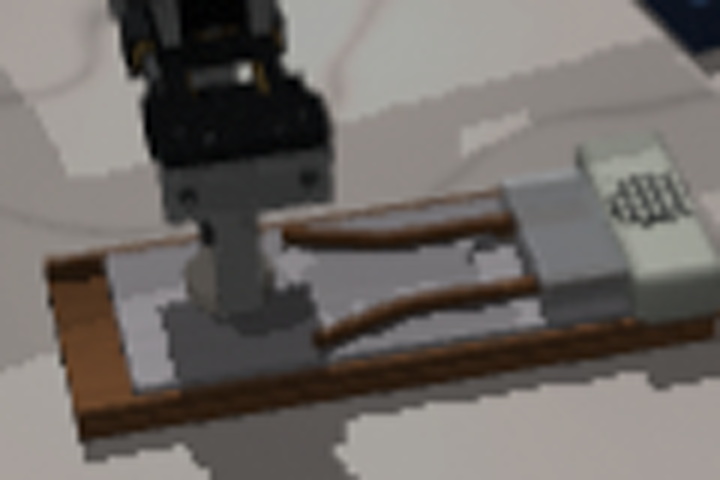

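Next I go down in small steps towards contact, which I expect at about -0.0168.

Call:
servo_tool:
  targets: "0.3 0 0.002 0.015 0 0 0; 0.3 0 0.002 0.024 0 0 0; 0.3 0 0.002 0.024 0 0 0; 0.3 0 0.002 0.024 0 0 0"

```text
time: 10.92
tool_pos: [0.477, 0.215, -0.0143]
ee_rot: [3.142, -0.0, -1.483]
wrist_force: [0.3, 1.0, -0.1]
width: 0.0378
```

Call:
servo_tool:
  targets: "0.3 0 0 0.004 0 0 0; 0.3 0 0 0.004 0 0 0"

```text
time: 11.08
tool_pos: [0.4771, 0.215, -0.0154]
ee_rot: [-3.142, -0.0, -1.483]
wrist_force: [0.6, 0.2, -0.9]
width: 0.0379
```

Call:
servo_tool:
  targets: "0.3 0 0 0.003 0 0 0; 0.3 0 0 0.003 0 0 0"

```text
time: 11.25
tool_pos: [0.477, 0.215, -0.0162]
ee_rot: [3.141, -0.0, -1.483]
wrist_force: [0.4, 0.6, -0.1]
width: 0.0381
```

Call:
servo_tool:
  targets: "0.3 0 0 0.002 0 0 0; 0.3 0 0 0.002 0 0 0"

```text
time: 11.42
tool_pos: [0.477, 0.215, -0.0167]
ee_rot: [3.141, -0.0, -1.483]
wrist_force: [-0.2, 0.4, -1.3]
width: 0.0379
```

Call:
servo_tool:
  targets: "0.3 0 0 0.002 0 0 0; 0.3 0 0 0.002 0 0 0"

```text
time: 11.58
tool_pos: [0.4771, 0.2151, -0.0169]
ee_rot: [-3.141, -0.0, -1.483]
wrist_force: [-0.1, -0.0, 1.2]
width: 0.0377
```

Call:
servo_tool:
  targets: "0.3 0 0 0.0016 0 0 0; 0.3 0 0 0.0016 0 0 0"

```text
time: 11.75
tool_pos: [0.4771, 0.2151, -0.0169]
ee_rot: [-3.141, -0.0, -1.483]
wrist_force: [-2.3, -0.8, 3.7]
width: 0.038
```

Contact is felt at 3.7 N, at the expected height. I'll release and rise.

Call:
servo_tool:
  targets: "0.4 0 0 0 0 0 0; 0.5 0 0 0 0 0 0; 0.6 0 0 0 0 0 0; 0.6 0 0 0 0 0 0; 0.6 0 0 -0.02 0 0 0; 0.6 0 0 -0.06 0 0 0; 0.6 0 0 -0.12 0 0 0; 0.6 0 0 -0.2 0 0 0; 0.6 0 0 -0.24 0 0 0; 0.6 0 0 -0.24 0 0 0; 0.6 0 0 -0.24 0 0 0"

```text
time: 12.67
tool_pos: [0.4775, 0.215, 0.0431]
ee_rot: [-3.14, -0.0, -1.483]
wrist_force: [-0.5, -0.3, -0.3]
width: 0.0562
```

```bash
python3 - <<'E'
from h import *
print(get_obs()["tool_pos"],get_obs()["ee_rot"],get_obs()["width"])
s=snap("wrist"); im=s["image"]
cv2.imwrite("pics/w18.png",im[:,:,::-1])
m=(im.min(2)>0)
E
```

```text
[0.47752731 0.21503721 0.04306302] [-3.14012577e+00 -2.25740081e-05 -1.48342147e+00] 0.05621563270229115
```

View pics/w18.png

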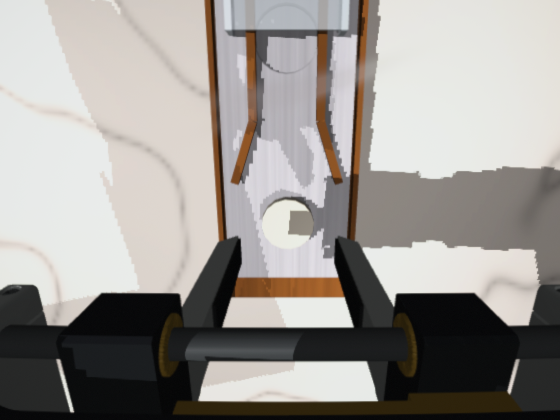

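The disc lies flat at (288,223) on the centre line. I'll close the fingers to a narrow gap, move behind the disc, and touch the deck there to find the fingertip height.

Call:
servo_tool:
  targets: "0.4 0 0.05 0 0 0 0; 0.2 0 0.1 0 0 0 0; 0.1 0 0.156 0 0 0 0; 0.1 0 0.156 0.05 0 0 0; 0.1 0 0.156 0.1 0 0 0; 0.1 0 0.156 0.15 0 0 0; 0.1 0 0.156 0.18 0 0 0; 0.1 0 0.156 0.19 0 0 0; 0.1 0 0.156 0.19 0 0 0; 0.1 0 0.156 0.19 0 0 0"

```text
time: 13.55
tool_pos: [0.4382, 0.2116, -0.0051]
ee_rot: [3.141, -0.0, -1.483]
wrist_force: [0.6, -0.1, -0.5]
width: 0.0097
```

```bash
python3 - <<'E'
from h import *
o=get_obs();print(o["tool_pos"],o["ee_rot"],o["width"],o["wrist_force"])
d=dif(-.124);print(d)
s=snap("wrist"); im=s["image"]
cv2.imwrite("pics/w19.png",im[:,:,::-1])
E
```

```text
[ 0.43824366  0.21162853 -0.00506389] [ 3.14132115e+00 -1.77214288e-04 -1.48338724e+00] 0.009705621987419916 [ 0.60419437 -0.10814327 -0.46168261]
[0.43867982 0.21160208]
```

View pics/w19.png

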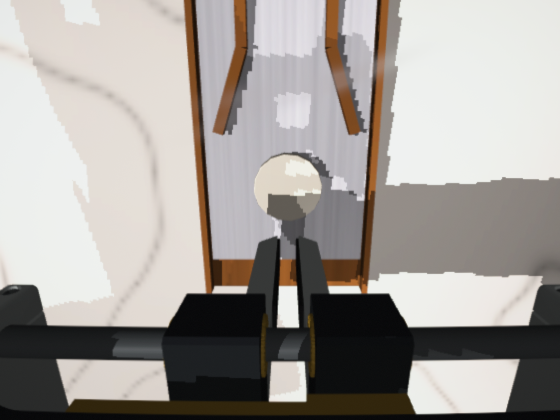

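Call:
servo_tool:
  targets: "0.1 0 0 0.02 0 0 0; 0.1 0 0 0.036 0 0 0; 0.1 0 0 0.036 0 0 0; 0.1 0 0 0.036 0 0 0"

```text
time: 13.93
tool_pos: [0.438, 0.2115, -0.0143]
ee_rot: [3.141, -0.0, -1.483]
wrist_force: [0.2, 0.3, -0.1]
width: 0.0095
```

Call:
servo_tool:
  targets: "0.1 0 0 0.006 0 0 0; 0.1 0 0 0.006 0 0 0"

```text
time: 14.1
tool_pos: [0.4382, 0.2116, -0.0156]
ee_rot: [3.142, -0.0, -1.483]
wrist_force: [0.1, -0.5, -0.1]
width: 0.0095
```

Call:
servo_tool:
  targets: "0.1 0 0 0.004 0 0 0; 0.1 0 0 0.004 0 0 0"

```text
time: 14.27
tool_pos: [0.4381, 0.2116, -0.0166]
ee_rot: [3.142, -0.0, -1.483]
wrist_force: [0.5, 0.5, -0.2]
width: 0.0092
```

Call:
servo_tool:
  targets: "0.1 0 0 0.004 0 0 0; 0.1 0 0 0.004 0 0 0"

```text
time: 14.43
tool_pos: [0.4384, 0.2117, -0.017]
ee_rot: [-3.141, 0.0, -1.483]
wrist_force: [-0.9, -0.6, 3.9]
width: 0.0095
```

Contact is at 3.9 N, so the fingertips are 36.9 mm above the TCP origin. I'll raise to 6.7 mm above the deck, which meets the side of a lying disc but clears a seated one, and start pushing.

Call:
servo_tool:
  targets: "0.1 0 0 -0.015 0 0 0; 0.1 0 0 -0.029 0 0 0; 0.1 0 0 -0.029 0 0 0; 0.1 0 0 -0.029 0 0 0"

```text
time: 14.77
tool_pos: [0.4385, 0.2118, -0.0099]
ee_rot: [-3.141, 0.0, -1.483]
wrist_force: [0.2, 0.3, 0.2]
width: 0.0094
```

```bash
python3 - <<'E'
from h import *
o=get_obs();print(o["tool_pos"],o["ee_rot"],o["width"],o["wrist_force"])
d=dif(-.064);go(d[0],d[1],-.0102,-1.483)
E
```

```text
[ 0.43851781  0.21176731 -0.00987711] [-3.14071761e+00  1.14007633e-04 -1.48324620e+00] 0.009432574760882979 [0.17547827 0.26036692 0.15269076]
shift [ 0.0006 -0.2406  0.0015] turn [-0.0003  0.     -0.0001] mm 60.147994957814305
```

Call:
servo_tool:
  targets: "0.1 0 -0.016 0.001 0 0 0; 0.1 0 -0.036 0.001 0 0 0; 0.1 0 -0.056 0.001 0 0 0; 0.1 0 -0.076 0.001 0 0 0; 0.1 0 -0.096 0.001 0 0 0; 0.1 0 -0.116 0.001 0 0 0; 0.1 0 -0.136 0.001 0 0 0; 0.1 0 -0.156 0.001 0 0 0; 0.1 0 -0.176 0.001 0 0 0; 0.1 0 -0.196 0.001 0 0 0; 0.1 0 -0.2 0.001 0 0 0; 0.1 0 -0.2 0.001 0 0 0"

```text
time: 15.77
tool_pos: [0.4885, 0.2161, -0.0105]
ee_rot: [-3.141, -0.0, -1.483]
wrist_force: [-0.5, -0.4, -1.3]
width: 0.0092
```

```bash
python3 - <<'E'
from h import *
o=get_obs();print(o["tool_pos"],o["ee_rot"],o["width"],o["wrist_force"])
d=dif(-.040);go(d[0],d[1],-.0102,-1.483)
s=snap("wrist"); im=s["image"]
cv2.imwrite("pics/w20.png",cv2.resize(im[40:340,140:440,::-1],None,fx=2,fy=2))
E
```

```text
[ 0.48848505  0.21606708 -0.01045744] [-3.14133822e+00 -1.73425139e-05 -1.48345920e+00] 0.009225060037161044 [-0.50096015 -0.39423348 -1.28309879]
shift [ 0.0002 -0.136  -0.001 ] turn [-0.0001 -0.     -0.0001] mm 33.99612232230446
```

View pics/w20.png

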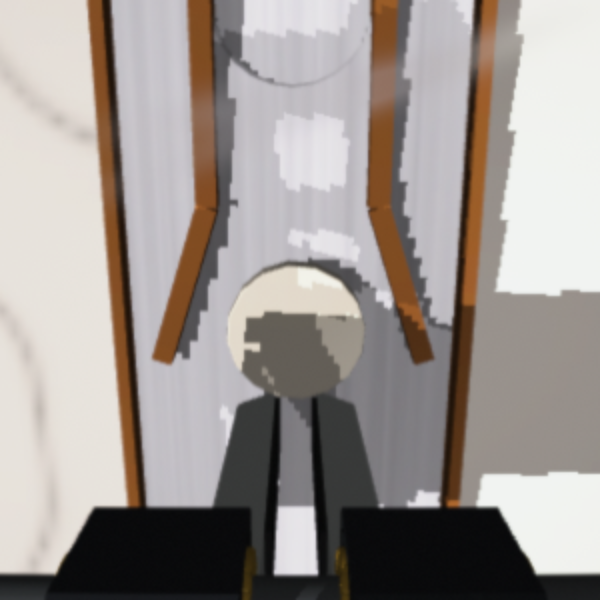

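The disc is centred in the funnel and ahead of the fingers. I'll continue pushing.

Call:
servo_tool:
  targets: "0.1 0 -0.016 -0.001 0 0 0; 0.1 0 -0.032 -0.001 0 0 0; 0.1 0 -0.048 -0.001 0 0 0; 0.1 0 -0.064 -0.001 0 0 0; 0.1 0 -0.08 -0.001 0 0 0; 0.1 0 -0.096 -0.001 0 0 0; 0.1 0 -0.112 -0.001 0 0 0; 0.1 0 -0.128 -0.001 0 0 0; 0.1 0 -0.144 -0.001 0 0 0; 0.1 0 -0.16 -0.001 0 0 0; 0.1 0 -0.16 -0.001 0 0 0; 0.1 0 -0.16 -0.001 0 0 0"

```text
time: 16.82
tool_pos: [0.5282, 0.2195, -0.0103]
ee_rot: [-3.141, -0.0, -1.483]
wrist_force: [0.1, 1.1, -0.5]
width: 0.0098
```

```bash
python3 - <<'E'
from h import *
o=get_obs();print(o["tool_pos"],o["ee_rot"],o["width"],o["wrist_force"])
d=dif(0);go(d[0],d[1],-.0102,-1.483)
s=snap("wrist"); im=s["image"]
cv2.imwrite("pics/w21.png",cv2.resize(im[40:340,140:440,::-1],None,fx=2,fy=2))
E
```

```text
[ 0.52817402  0.2195287  -0.01026406] [-3.14139498e+00 -8.03794393e-05 -1.48345899e+00] 0.009788677982274615 [ 0.09405188  1.06190038 -0.51165725]
shift [ 0.     -0.1366 -0.0002] turn [-0.0001 -0.     -0.0001] mm 34.15552344306471
```

View pics/w21.png

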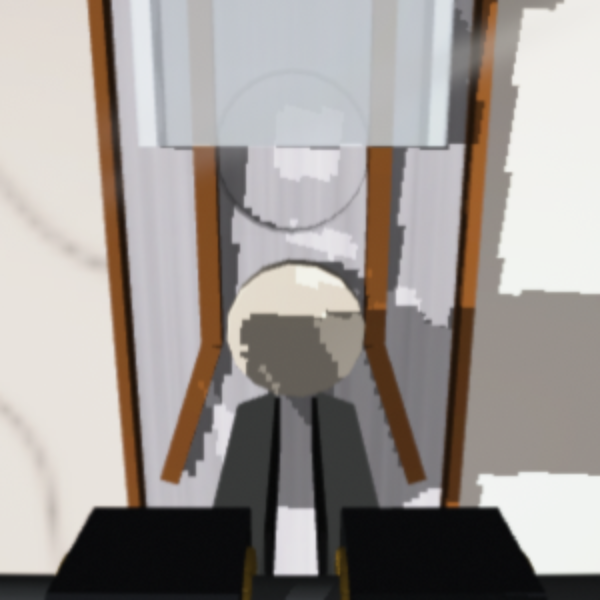

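The disc has entered the channel and the seat circle is visible ahead. I'll push 38 mm more, slowly.

Call:
servo_tool:
  targets: "0.1 0 -0.014 0 0 0 0; 0.1 0 -0.028 0 0 0 0; 0.1 0 -0.042 0 0 0 0; 0.1 0 -0.056 0 0 0 0; 0.1 0 -0.07 0 0 0 0; 0.1 0 -0.084 0 0 0 0; 0.1 0 -0.098 0 0 0 0; 0.1 0 -0.112 0 0 0 0; 0.1 0 -0.126 0 0 0 0; 0.1 0 -0.14 0 0 0 0; 0.1 0 -0.152 0 0 0 0; 0.1 0 -0.152 0 0 0 0"

```text
time: 17.87
tool_pos: [0.5664, 0.2229, -0.0102]
ee_rot: [-3.141, -0.0, -1.483]
wrist_force: [0.9, 0.8, -0.6]
width: 0.0093
```

```bash
python3 - <<'E'
from h import *
o=get_obs();print(o["tool_pos"],o["ee_rot"],o["width"],o["wrist_force"])
d=dif(0.016);go(d[0],d[1],-.0102,-1.483)
s=snap("wrist"); im=s["image"]
cv2.imwrite("pics/w22.png",cv2.resize(im[100:300,190:390,::-1],None,fx=3,fy=3))
E
```

```text
[ 0.56643513  0.22287416 -0.01021812] [-3.14100579e+00 -2.72135405e-05 -1.48345726e+00] 0.009336058619880098 [ 0.86188345  0.76996306 -0.58093391]
shift [-0.    -0.047 -0.   ] turn [-0.0002 -0.     -0.0001] mm 11.748383941095478
```

View pics/w22.png

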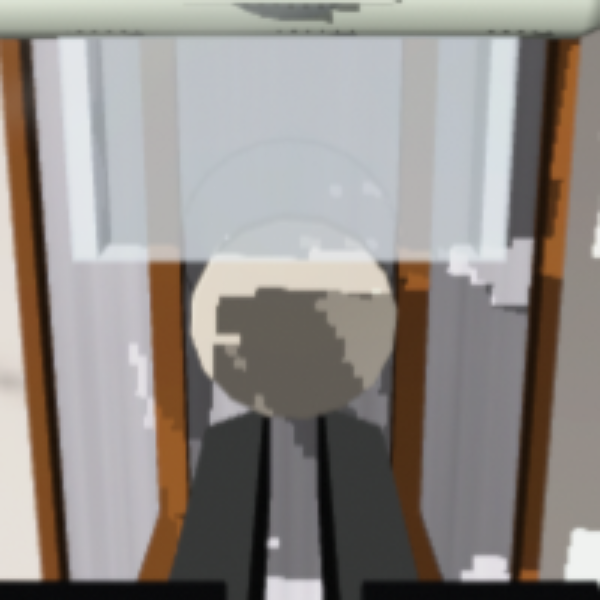

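The disc is partly under the hood, with about 12 mm to go.

Call:
servo_tool:
  targets: "0.1 0 -0.008 0 0 0 0; 0.1 0 -0.016 0 0 0 0; 0.1 0 -0.024 0 0 0 0; 0.1 0 -0.032 0 0 0 0; 0.1 0 -0.032 0 0 0 0"

```text
time: 18.33
tool_pos: [0.5742, 0.2236, -0.0102]
ee_rot: [-3.141, -0.0, -1.483]
wrist_force: [0.0, 0.5, 0.1]
width: 0.009
```

```bash
python3 - <<'E'
from h import *
o=get_obs();print(o["tool_pos"],o["wrist_force"])
d=dif(0.016);go(d[0],d[1],-.0102,-1.483)
s=snap("wrist"); im=s["image"]
cv2.imwrite("pics/w23.png",cv2.resize(im[100:300,190:390,::-1],None,fx=3,fy=3))
E
```

```text
[ 0.57415389  0.22355861 -0.01021954] [0.01296713 0.50416591 0.10884664]
shift [ 0.     -0.016  -0.0001] turn [-0.0002 -0.     -0.0001] mm 3.999382342046282
```

View pics/w23.png

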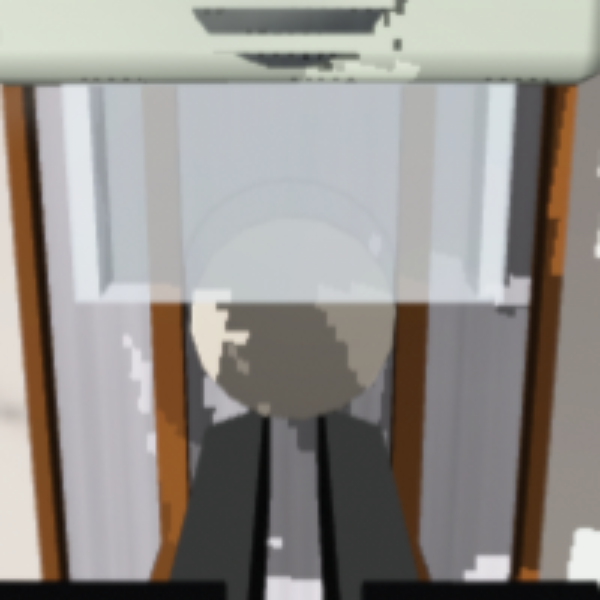

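Call:
servo_tool:
  targets: "0.1 0 -0.003 0 0 0 0; 0.1 0 -0.006 0 0 0 0; 0.1 0 -0.009 0 0 0 0; 0.1 0 -0.009 0 0 0 0"

```text
time: 18.72
tool_pos: [0.576, 0.2237, -0.0103]
ee_rot: [-3.142, -0.0, -1.483]
wrist_force: [0.4, -0.2, -0.9]
width: 0.0094
```

```bash
python3 - <<'E'
from h import *
o=get_obs();print(o["tool_pos"],o["wrist_force"])
s=snap("wrist"); im=s["image"]
cv2.imwrite("pics/w24.png",cv2.resize(im[100:300,190:390,::-1],None,fx=3,fy=3))
E
```

```text
[ 0.57600046  0.22373199 -0.01029408] [ 0.36754935 -0.15470774 -0.92872245]
```

View pics/w24.png

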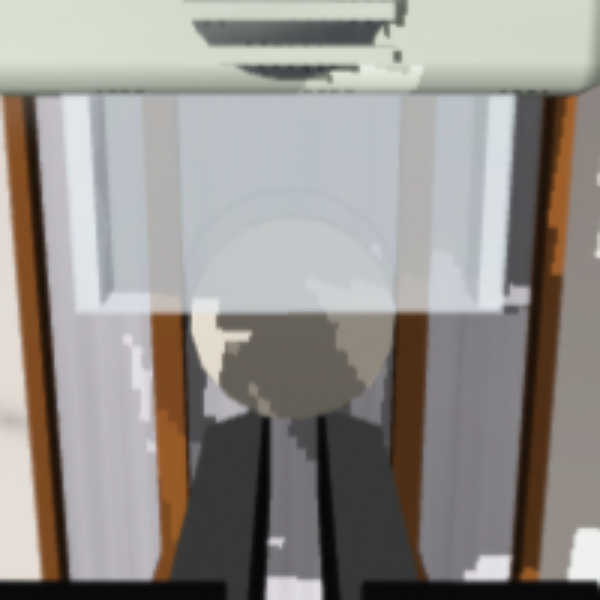

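Call:
servo_tool:
  targets: "0.1 0 -0.003 0 0 0 0; 0.1 0 -0.005 0 0 0 0; 0.1 0 -0.005 0 0 0 0"

```text
time: 19.02
tool_pos: [0.5773, 0.2238, -0.0102]
ee_rot: [-3.141, -0.0, -1.483]
wrist_force: [-1.0, -0.3, 0.3]
width: 0.0091
```

```bash
python3 - <<'E'
from h import *
o=get_obs();print(o["tool_pos"],o["wrist_force"])
s=snap("wrist"); im=s["image"]
cv2.imwrite("pics/w25.png",cv2.resize(im[100:300,190:390,::-1],None,fx=3,fy=3))
E
```

```text
[ 0.57731059  0.22382475 -0.01023076] [-1.03212183 -0.30260353  0.30917724]
```

View pics/w25.png

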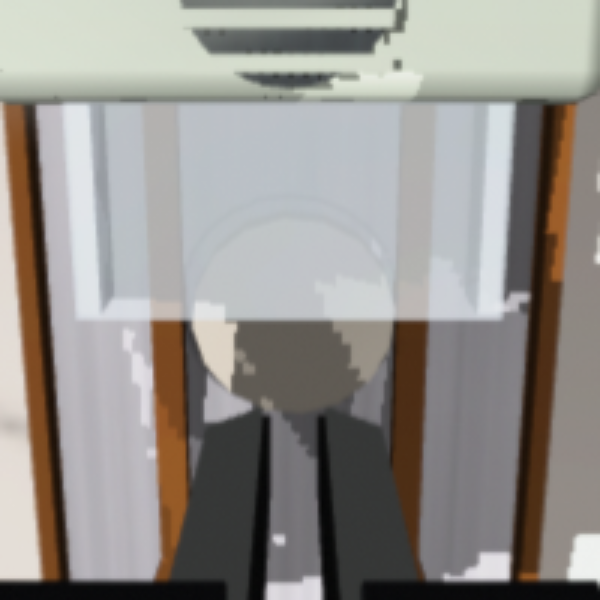

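The disc outline shrank and drew away from the fingers, and the shadows on it shifted. It seems to have dropped, so I'll back off and check.

Call:
servo_tool:
  targets: "0.1 0 0.02 0 0 0 0; 0.1 0 0.04 -0.02 0 0 0; 0.1 0 0.08 -0.08 0 0 0; 0.1 0 0.12 -0.14 0 0 0; 0.1 0 0.12 -0.16 0 0 0; 0.1 0 0.12 -0.16 0 0 0; 0.1 0 0.12 -0.16 0 0 0"

```text
time: 19.65
tool_pos: [0.5477, 0.2213, 0.0302]
ee_rot: [-3.14, 0.0, -1.483]
wrist_force: [0.5, -0.3, -0.2]
width: 0.0096
```

```bash
python3 - <<'E'
from h import *
o=get_obs();print(o["tool_pos"],o["wrist_force"])
s=snap("wrist"); im=s["image"]
np.save("pics/w26.npy",im)
cv2.imwrite("pics/w26.png",cv2.resize(im[50:200,210:360,::-1],None,fx=4,fy=4))
seat=dif(.0433); 
for z in (.026,.03): print(z,[proj(s,[*dif(.0433+a,b),z]).round(1) for a,b in((-.02,0),(.02,0),(0,.02),(0,-.02))])
s=vision.snapshot("side")
cv2.imwrite("pics/s26.png",cv2.resize(s["image"][130:190,240:320,::-1],None,fx=9,fy=9,interpolation=cv2.INTER_CUBIC))
E
```

```text
[0.54767918 0.22132945 0.03019821] [ 0.48092274 -0.31594257 -0.24149028]
0.026 [array([286.5, 174.9]), array([286.5, 115.2]), array([256.9, 145.8]), array([316. , 145.8])]
0.03 [array([286.5, 176. ]), array([286.4, 115.3]), array([256.4, 146.4]), array([316.6, 146.4])]
```

View pics/w26.png

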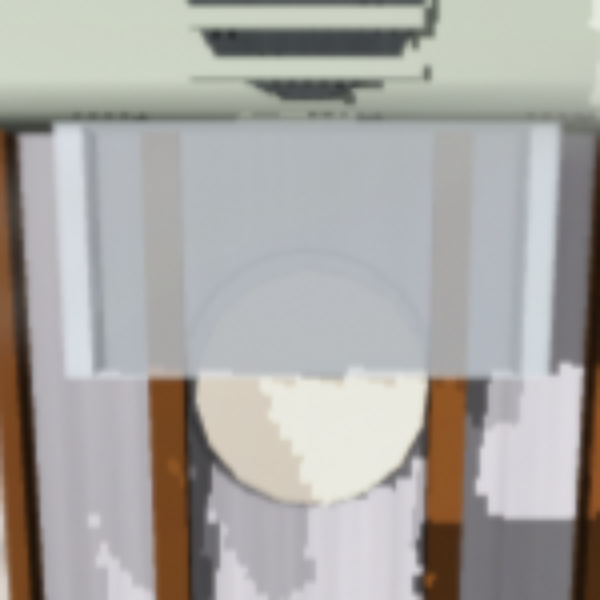

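View pics/s26.png

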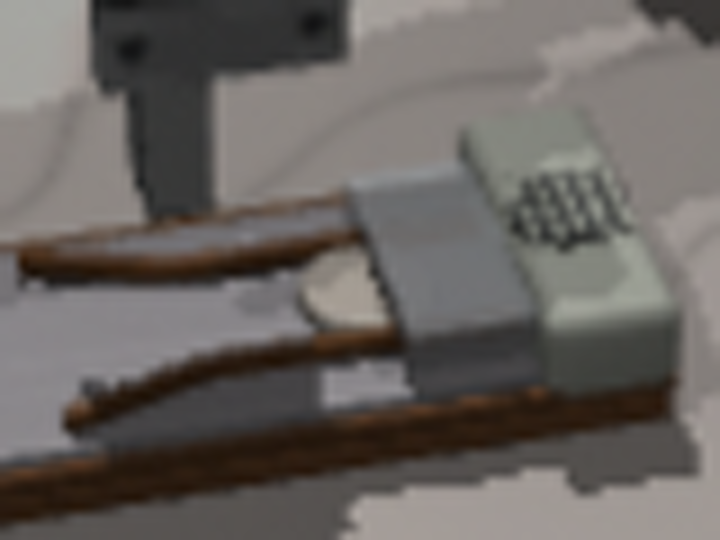

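Near edge at row 176 and width 58 px fit a disc top at deck +6 mm (predicted 59 px when seated, 60 px when not). That difference is small, so I'll probe the disc's top gently with the fingers. Seated, contact should come at TCP z≈-0.011; unseated, at -0.007.

Call:
servo_tool:
  targets: "0.1 0 -0.04 0 0 0 0; 0.1 0 -0.08 0 0 0 0; 0.1 0 -0.12 0 0 0 0; 0.1 0 -0.16 0 0 0 0; 0.1 0 -0.182 0.04 0 0 0; 0.1 0 -0.182 0.08 0 0 0; 0.1 0 -0.182 0.12 0 0 0; 0.1 0 -0.182 0.132 0 0 0; 0.1 0 -0.182 0.132 0 0 0; 0.1 0 -0.182 0.132 0 0 0"

```text
time: 20.58
tool_pos: [0.5918, 0.2251, -0.004]
ee_rot: [3.14, -0.0, -1.483]
wrist_force: [0.2, -0.3, 0.2]
width: 0.0096
```

```bash
python3 - <<'E'
from h import *
o=get_obs();print(o["tool_pos"],o["wrist_force"],dif(.031))
E
```

```text
[ 0.59178858  0.22512709 -0.00401868] [ 0.21203665 -0.33440929  0.22279897] [0.59308005 0.22522448]
```

Call:
servo_tool:
  targets: "0.1 0 0 0.006 0 0 0; 0.1 0 0 0.006 0 0 0; 0.1 0 0 0.006 0 0 0"

```text
time: 20.83
tool_pos: [0.5929, 0.2253, -0.0041]
ee_rot: [-3.14, 0.0, -1.483]
wrist_force: [-0.3, -0.6, 0.0]
width: 0.0095
```

Call:
servo_tool:
  targets: "0.1 0 0 0.004 0 0 0; 0.1 0 0 0.004 0 0 0"

```text
time: 21.0
tool_pos: [0.5927, 0.2252, -0.0055]
ee_rot: [-3.141, -0.0, -1.483]
wrist_force: [0.2, 0.2, -0.2]
width: 0.0096
```

Call:
servo_tool:
  targets: "0.1 0 0 0.004 0 0 0; 0.1 0 0 0.004 0 0 0"

```text
time: 21.17
tool_pos: [0.5925, 0.2251, -0.0069]
ee_rot: [3.141, -0.0, -1.483]
wrist_force: [-0.1, 0.6, 0.8]
width: 0.0096
```

Call:
servo_tool:
  targets: "0.1 0 0 0.003 0 0 0; 0.1 0 0 0.003 0 0 0"

```text
time: 21.33
tool_pos: [0.5925, 0.2252, -0.0077]
ee_rot: [3.141, -0.0, -1.483]
wrist_force: [-0.1, 0.5, 0.6]
width: 0.0093
```

Call:
servo_tool:
  targets: "0.1 0 0 0.003 0 0 0; 0.1 0 0 0.003 0 0 0"

```text
time: 21.5
tool_pos: [0.5925, 0.2252, -0.0084]
ee_rot: [3.141, -0.0, -1.483]
wrist_force: [0.5, -0.1, 0.1]
width: 0.0093
```

Call:
servo_tool:
  targets: "0.1 0 0 0.004 0 0 0; 0.1 0 0 0.004 0 0 0"

```text
time: 21.67
tool_pos: [0.5925, 0.2251, -0.0095]
ee_rot: [3.141, -0.0, -1.483]
wrist_force: [-0.2, -0.7, -1.1]
width: 0.0091
```

Call:
servo_tool:
  targets: "0.1 0 0 0.003 0 0 0; 0.1 0 0 0.003 0 0 0"

```text
time: 21.83
tool_pos: [0.5925, 0.2252, -0.0102]
ee_rot: [3.141, -0.0, -1.483]
wrist_force: [0.3, 0.3, -0.2]
width: 0.0091
```

Call:
servo_tool:
  targets: "0.1 0 0 0.002 0 0 0; 0.1 0 0 0.002 0 0 0"

```text
time: 22.0
tool_pos: [0.5925, 0.2252, -0.0106]
ee_rot: [3.141, -0.0, -1.483]
wrist_force: [-0.6, 0.1, -0.5]
width: 0.0095
```

Call:
servo_tool:
  targets: "0.1 0 0 0.002 0 0 0; 0.1 0 0 0.002 0 0 0"

```text
time: 22.17
tool_pos: [0.5927, 0.2252, -0.0109]
ee_rot: [-3.141, -0.0, -1.483]
wrist_force: [0.1, -0.3, -0.2]
width: 0.0092
```

Call:
servo_tool:
  targets: "0.1 0 0 0.0014 0 0 0; 0.1 0 0 0.0014 0 0 0"

```text
time: 22.33
tool_pos: [0.5927, 0.2252, -0.011]
ee_rot: [-3.141, -0.0, -1.483]
wrist_force: [-0.7, -1.0, 2.5]
width: 0.0093
```

Contact at 2.5 N with TCP z = -0.0110, so the disc's top is 6 mm above the deck: seated. I'll retreat straight up.

Call:
servo_tool:
  targets: "0.1 0 0 -0.01 0 0 0; 0.1 0 0.02 -0.06 0 0 0; 0.1 0 0.08 -0.14 0 0 0; 0.1 0 0.16 -0.24 0 0 0; 0.1 0 0.24 -0.32 0 0 0; 0.1 0 0.24 -0.36 0 0 0; 0.1 0 0.24 -0.36 0 0 0; 0.1 0 0.24 -0.36 0 0 0"

```text
time: 23.0
tool_pos: [0.5338, 0.2201, 0.0796]
ee_rot: [-3.139, 0.0, -1.483]
wrist_force: [0.2, -0.0, -0.5]
width: 0.0097
```

```bash
python3 - <<'E'
from h import *
o=get_obs();print(o["tool_pos"],o["wrist_force"])
s=snap("wrist"); im=s["image"]
cv2.imwrite("pics/w27.png",cv2.resize(im[40:200,210:370,::-1],None,fx=4,fy=4,interpolation=cv2.INTER_CUBIC)[:600])
for z in (.026,.03): print(z,[proj(s,[*dif(.0433+a,b),z]).round(1) for a,b in((-.02,0),(.02,0),(0,.02),(0,-.02))])
t=vision.snapshot("top"); cv2.imwrite("pics/t27.png",t["image"][:,:,::-1])
E
```

```text
[0.53378102 0.22012965 0.07964459] [ 0.20057434 -0.04191223 -0.4685994 ]
0.026 [array([286.7, 147.3]), array([286.7,  96.7]), array([262.1, 122.5]), array([311.3, 122.5])]
0.03 [array([286.7, 147.8]), array([286.7,  96.5]), array([261.7, 122.6]), array([311.7, 122.6])]
```

View pics/w27.png

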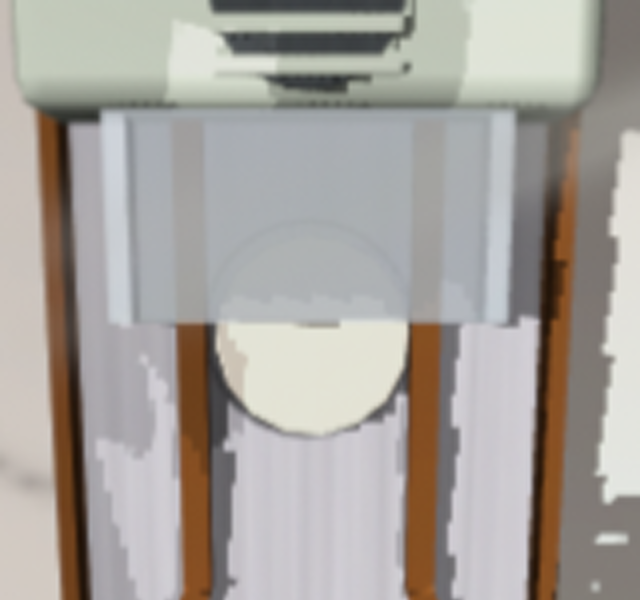

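View pics/t27.png

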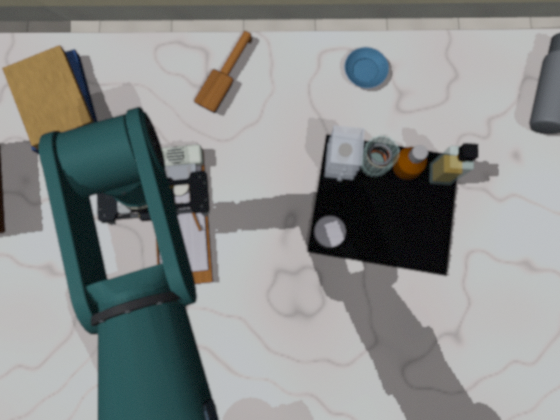

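The wrist view shows the disc sitting centrally in the round seat, near edge at row 149, with the gripper clear. The top view shows the tray items where they were. I'll hand in.

```bash
python3 -c "
from bench import robot
print(robot.close_job())"
```

```text
the job is handed in; nothing more can be done
None
```

I took the disc from the tray and laid it flat on the loading end. Then I pushed it along the channel with the fingertips until it dropped into its seat, backed the gripper clear, and handed in at about 23 s of the 61 s allowed.

**Last checks:**
- **Seated:** I touched the disc's near half lightly (2.5 N). Its top was 6 mm above the deck, which is where a seated disc should stand.
- **Position:** the wrist picture shows the disc centred in the seat, at about x = 43 mm. I did not touch the far half under the hood, so I judged that part flat from the picture only.
- **Forces:** the highest wrist force I read was about 4 N, when setting the disc down and when touching the deck to find the fingertip height. Forces were only read at the end of each short move.
- **Other things on the tray:** in the last top view they look unmoved; I did not measure them.

**What failed or disagreed:**
- **First grasp missed:** the fingers closed above the disc without touching it. The fingertips turned out to be about 37 mm behind the stated TCP, so I worked from the height at which they touched the deck.
- **Diffuser position:** the overhead and side cameras placed it about 3 mm from where the wrist camera did. I used the wrist camera once the arm had settled.
- **Drop not felt:** the push force never rose above noise. I saw the drop in the picture and confirmed it with the touch.

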